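Unload the vacuum jar sealer

TASK

The jar sealer has finished its batch: turn its timer knob back to the zero stop so that the chamber vents, then swing the latch lever fully clear and raise the lid until it stands open. Move every jar from the chamber into the blue rack, setting each one down gently and upright in a compartment that is free, and leave everything else where it is. When the chamber is empty, close the lid fully and swing the latch back home over it, with the timer still at zero.

Things in the scene. Friction and masses are not known exactly. Their poses are not given: they have to be found in the camera images.
- sealer: bench-top vacuum sealer, steel, fixed, 345 mm deep (x -175 to 170), 400 wide (y +-200); origin at the centre of its foot, x to its rear, y to its left as the robot faces it. Front deck top at z 50 (x -175 to -90). Chamber well: x -50 to 73, y +-180, floor z 55, rim z 85: jars in it rise 40 mm over the rim. Rear housing top z 85
- timer (a joint): timer knob, right of the front deck (sealer x -138, y -140), rad; 0 = zero stop, white line on the knob pointing straight to the front; grows clockwise from above, to 5.2, so it goes back to zero anticlockwise as far as it will turn. Stays where left; turns with 0.03 N m
- timer_grip (a point): point on the timer knob's axis at the height to grip it: a black bar 42 mm long, 14 mm wide, 32 mm tall over a 44 mm disc; point height 87 mm, bar from 62 to 94 mm over the table. The bar lies along the sealer's x axis when the timer is at 0
- latch (a joint): latch lever on a vertical pivot, left of the front deck, rad; 0 = closed, nose to the rear over the lid's front flange; grows anticlockwise from above to its stop 1.57: nose to the left, grip gone from front to right of the pivot. Clear of the lid from about 1.1. Stays where left (0.12 N m). Closed it holds the lid; it passes 4 mm over the shut lid, so swing it back only with the lid right down
- latch_grip (a point): upright black grip on the lever's free end, 16 mm across, from 101 to 140 mm above the table, 45 mm from the pivot axis; the point is on its axis at 125 mm. The lever bar below it is 14 mm wide, from 95 to 101 mm; keep the fingertips above it
- latch_pivot (a point): point on the latch's vertical pivot axis at the height of latch_grip
- lid (a joint): clear dome lid (57 mm tall) on an aluminium flange 400 wide, 175 mm deep, hinged along its rear edge, rad; 0 = shut, grows as the front rises, stop at 1.75 (just past upright). A stiff hinge (about 0.65 N m; lid 0.5 kg) keeps it where it is left, so lead it all the way up and all the way down
- lid_handle (a point): middle of the lid's handle: a round black bar 12 mm thick, 100 mm clear between its end posts, along the sealer's y axis, 40 mm in front of the lid's front edge; 95 mm above the table when shut, 45 mm above the deck; the dome's front is 58 mm behind it and rises 47 mm above it
- lid_hinge (a point): middle of the lid's hinge line (along the sealer's y axis), 85 mm above the table; lid_handle turns about it at 215 mm (when shut: 215 mm in front of it and 10 mm above)
- rack: blue half-size dishwasher rack, fixed, 494 (its x) by 250 mm (its y), outer walls 90 tall, 5 thick, floor top z 12; origin at the centre of its underside. Low dividers (top z 52, 4 thick) make 4 x 2 compartments centred at x -181.5, -60.5, 60.5, 181.5 and y -60, 60 mm. The two at x 181.5 are always full (jars wedged in), others may be
- jar1: glass jar of mustard-coloured relish with a black screw cap, plain cylinder 58 mm across and 70 mm tall, about 0.2 kg; origin at the centre of its underside, z up; starts in the sealer's chamber, to be unloaded; absent in some starts
- jar2: glass jar of mustard-coloured relish with a black screw cap, plain cylinder 58 mm across and 70 mm tall, about 0.2 kg; origin at the centre of its underside, z up; starts in the sealer's chamber, to be unloaded; absent in some starts
- jar3: glass jar of mustard-coloured relish with a black screw cap, plain cylinder 58 mm across and 70 mm tall, about 0.2 kg; origin at the centre of its underside, z up; starts in the sealer's chamber, to be unloaded; absent in some starts
- jar4: glass jar of mustard-coloured relish with a black screw cap, plain cylinder 58 mm across and 70 mm tall, about 0.2 kg; origin at the centre of its underside, z up; starts in the sealer's chamber, to be unloaded; absent in some starts
- packed1: glass jar of mustard-coloured relish with a black screw cap, plain cylinder 58 mm across and 70 mm tall, about 0.2 kg; origin at the centre of its underside, z up; already packed in a compartment of the rack; absent in some starts; leave it there
- packed2: glass jar of mustard-coloured relish with a black screw cap, plain cylinder 58 mm across and 70 mm tall, about 0.2 kg; origin at the centre of its underside, z up; already packed in a compartment of the rack; absent in some starts; leave it there
- packed3: glass jar of mustard-coloured relish with a black screw cap, plain cylinder 58 mm across and 70 mm tall, about 0.2 kg; origin at the centre of its underside, z up; already packed in a compartment of the rack; absent in some starts; leave it there
- funnel: steel canning funnel standing upside down in a compartment of the rack, 84 mm across at the foot, 55 mm tall; origin under its centre; absent in some starts; leave it there
- caps: stack of four nested black caps in a compartment of the rack, 58 mm across, 48 mm tall; origin under its centre; absent in some starts; leave it there
- empty_jar: empty glass jar on the table, 58 mm across, 60 mm tall; origin under its centre; bystander
- ladle: steel spoon 240 mm long lying on the table at the robot's right; origin at its middle; bystander
- thermometer: probe thermometer lying on the table at the robot's left, body 100 x 50 x 18 mm with a 100 mm probe; origin under the body's middle; bystander

How it is judged:
By the outcome, as a careful person would: the job done as asked, in the order asked, and still so for the second after the job is handed in, with the robot touching nothing.
Of jar1, jar2, jar3, jar4 only 2 to 4 are there at a start; the rules pass over those that are not, and their reading is None.
Of packed1, packed2, packed3, funnel, caps only 1 to 2 are there at a start; the rules pass over those that are not, and their reading is None.
At some moment in a run one of jar1, jar2, jar3, jar4 may be knocked a few centimetres aside while the robot is not near it.
It also fails if it takes over 210 s, if anything falls off the work surface, if the arm or the gripper's body presses on something with over 40 N, if the wrist force passes 120 N, or if a joint passes its speed limit or range.

ROBOT

A 6-joint arm with a two-finger parallel gripper is mounted at the origin on the work surface. World frame = base frame: x ahead of the robot, y to its left, z up, the work surface at z = 0. Lengths are in m, angles in rad, forces in N, time in s.
With the tool pointing down it reaches from about 0.35 to 0.775 m from the base axis. Payload 7.3 kg.
Tool frame: the origin (TCP) lies at the very end of the fingers, on their centre line; the grasp point (between the pads) lies 19 mm behind it; z points along the fingers, y is the line along which they close (so a half turn about z gives the same grasp; the last joint's range is limited). The gripper opens to 92 mm and grips with 3 to 60 N. Pads are 19 mm wide; open, the fingers measure 130 mm over their backs; the gripper's body (75 mm by 190 mm) begins 47 mm behind the grasp point.
Start: joints at [-1.466, 0.342, 1.524, -0, 1.275, -0.146], TCP at [0.13, -0.509, 0.227] pointing down, gripper open.
Joint ranges: [-2.53, 2.53], [-0.77, 2.02], [0.04, 2.7], [-1, 4.14], [0.28, 2.66], [-3.11, 3.11]. Speed limits (rad/s): [2.57, 2.57, 3.14, 3.14, 3.14, 3.14].

INTERFACE

Orientations are given as [roll, pitch, yaw] about the fixed x, y, z axes, in that order (R = Rz(yaw) Ry(pitch) Rx(roll)).
In Python, from cell import telemetry, eyes, job gives the robot as it stands.
- The arm moves only by the tool apply_moves, never from a script. Its arguments are lists of equal length, an entry for each row: "delta_pos": the shift along the world's x, y, z each as a share of 0.4 m, from -1 to 1, a list of three; "dr": the turn, a rotation vector about the world's x, y, z each as a share of 0.5 rad, from -1 to 1, a list of three; "jaw": the opening, from 0 (shut) to 1 (fully open). A call has 1 to 8 rows; each row is the pose to reach, as a shift and turn from the pose commanded when the call began; what a row does not reach only later rows make up. A row lasts 1/12 s, in which the tool goes at most 41.7 mm and 7.16 degrees, less where a joint would pass 70% of its speed; a pose out of reach is approached as far as the arm can. A call with a number of a shift or a turn outside -1 to 1 is refused whole. A call with a gripper value outside its range is refused whole. The fingers move at their own pace and stop on an object; "force" is the grip in N (left out, the last holds). Time passes only in rows, so rows that repeat a pose let the fingers close. It gives the time, the measured TCP pose, the force, the opening and the grip force at its end, in the units of the state.
- telemetry.observe(): the state, without advancing time (a new reading comes with each control period).
- eyes.read_camera(name): name is "scene" or "side" or "wrist"; returns the picture (400x640x3 uint8, red, green, blue); there is no depth.
- eyes.camera_model(name): a dict with "vertical_fov" (degrees; the focal length in pixels is half the picture's height over the tangent of half this angle, whatever the lens; pixels are square), "cx", "cy" (the principal point, pixels), "rvec" (rotation vector, rad) and "tvec" (3), from world to camera coordinates, as OpenCV has them; the wrist camera has in their place "hand_eye" (4x4, takes a point from camera to tool coordinates, whose origin is the TCP and whose axes are the flange's). Camera axes: x right, y down, z forward; pixel columns grow to the right and rows downward; lengths in m; the calibration is good to about 2 mm. A picture is of the moment at which its call begins: read the wrist's pose just before it. camera_model takes no time and is no camera call.
- job.hand_in(): hands the job in; it is judged then, once.
The state is a dict: "time": time; "qpos": joint angles; "qvel": joint speeds; "joint_efforts": joint torques, N m; "tool_pos": TCP position; "tool_rot": TCP orientation; "contact_force": force on the tool from outside, world axes, zero at the start; "torque": the same for the moment, N m; "opening": finger opening in m; "grip_force": force on a finger pad.
Only numpy, scipy, OpenCV 4.12 (cv2) and the standard library are available. Lean on these libraries where they do the work, as an engineer would, in place of code of your own. Each camera call takes 0.05 s, during which the arm holds its last target. There are 200 camera calls.

## Working session

There is one attempt and no reset: what is moved stays moved. The work goes in short steps, Python scripts to look and compute and a tool call to move; the robot and the scene stay as the last step left them, time stands still between calls to the robot, and variables do not carry over. Pictures are saved under pics/ and viewed, at most 14 in all, crops included, and the job is handed in when it is done.

Besides the shell and the picture viewer there is one more tool, called after "Emit:" as a command line: name --argument value ..., lists and objects as JSON in quotes. apply_moves: Moves the arm, as the interface text tells. Its arguments: {"type":"object","properties":{"delta_pos":{"type":"array"},"dr":{"type":"array"},"jaw":{"type":"array"},"force":{"type":"number"}},"required":["delta_pos","dr","jaw"]}

```bash
ls; mkdir -p pics; cat > h.py <<'E'
import numpy as np, cv2
from cell import telemetry, eyes, job
from scipy.spatial.transform import Rotation as R
def cam(name):
    m=eyes.camera_model(name); f=200/np.tan(np.radians(m["vertical_fov"])/2)
    K=np.array([[f,0,m["cx"]],[0,f,m["cy"]],[0,0,1]])
    if "rvec" in m:
        Rm=cv2.Rodrigues(np.array(m["rvec"],float))[0]; return K,Rm,np.array(m["tvec"],float).ravel()
    s=telemetry.observe(); T=np.eye(4); T[:3,:3]=R.from_euler("xyz",s["tool_rot"]).as_matrix(); T[:3,3]=s["tool_pos"]
    C=np.linalg.inv(T@np.array(m["hand_eye"])); return K,C[:3,:3],C[:3,3]
def ray(c,uv,z):
    K,Rm,t=c; d=Rm.T@np.linalg.solve(K,[uv[0],uv[1],1]); o=-Rm.T@t
    return o+d*(z-o[2])/d[2]
def proj(c,p):
    K,Rm,t=c; q=K@(Rm@np.array(p,float)+t); return q[:2]/q[2]
def snap(name,fn,crop=None,k=1):
    c=cam(name); im=eyes.read_camera(name)
    if crop: im=im[crop[1]:crop[3],crop[0]:crop[2]]
    cv2.imwrite("pics/"+fn,cv2.resize(im[:,:,::-1],None,fx=k,fy=k,interpolation=cv2.INTER_CUBIC)); return c
E
python3 - <<'E'
from h import *
for n in("scene","side"):
    c=snap(n,n+"0.png",k=1.25); print(n,eyes.camera_model(n), -c[1].T@c[2])
print(eyes.camera_model("wrist")); print(telemetry.observe())
E
```

```text
pics
scene {'vertical_fov': 52.27864585282605, 'cx': 321.15697937785217, 'cy': 198.45561000403958, 'rvec': array([ 2.38142935,  1.10320833, -0.32632833]), 'tvec': array([-0.33326865, -0.31242578,  1.77273182])} [ 1.13945154 -0.50706774  1.34007032]
side {'vertical_fov': 45.54833663977854, 'cx': 311.62701858425334, 'cy': 196.81793313837156, 'rvec': array([ 0.19101623, -2.8639605 ,  1.16352074]), 'tvec': array([0.53961943, 0.12655028, 1.72023124])} [0.39700711 1.170489   1.31861308]
{'vertical_fov': 68.59661517887794, 'cx': 319.1789936344052, 'cy': 197.95048930588976, 'hand_eye': array([[ 1.53524872e-03, -9.55254026e-01, -2.95782672e-01,
         7.95691098e-02],
       [ 9.99998224e-01,  1.79001883e-03, -5.90557595e-04,
         9.54802573e-04],
       [ 1.09358907e-03, -2.95781240e-01,  9.55255077e-01,
        -1.57879169e-01],
       [ 0.00000000e+00,  0.00000000e+00,  0.00000000e+00,
         1.00000000e+00]])}
{'time': 0.1, 'qpos': array([-1.46600428e+00,  3.42642768e-01,  1.52491632e+00, -1.43572459e-05,
        1.27539587e+00, -1.46034626e-01]), 'qvel': array([ 0.00020576, -0.00137561, -0.00280249, -0.00026057, -0.0014186 ,
       -0.00086978]), 'joint_efforts': array([ 9.97704592e-04, -4.32005060e+01, -2.44694173e+01,  7.18611851e-02,
        5.25260519e-02, -5.08603114e-05]), 'tool_pos': array([ 0.13026912, -0.50820928,  0.2261216 ]), 'tool_rot': array([-3.14024285e+00, -1.84653683e-04,  2.50830742e-01]), 'contact_force': array([ 0.73835762, -0.52602219, -0.13758713]), 'torque': array([-0.019849  , -0.02210845,  0.00458371]), 'grip_force': 0.0, 'opening': 0.09188570817965502}
```

View pics/scene0.png

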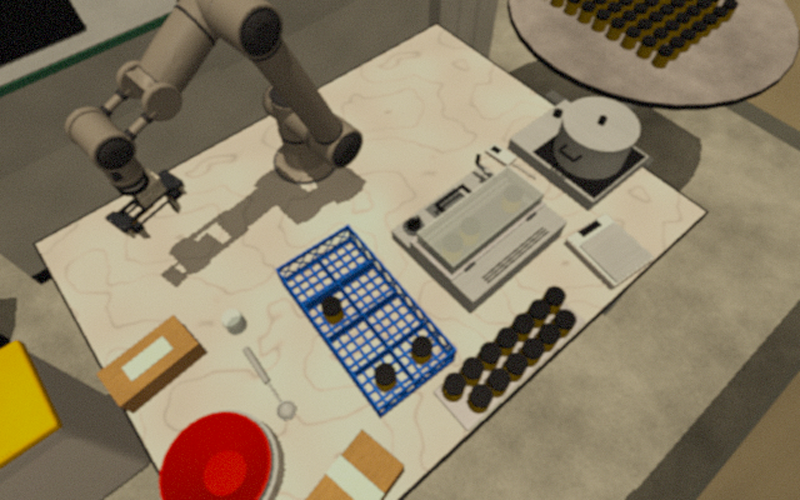

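View pics/side0.png

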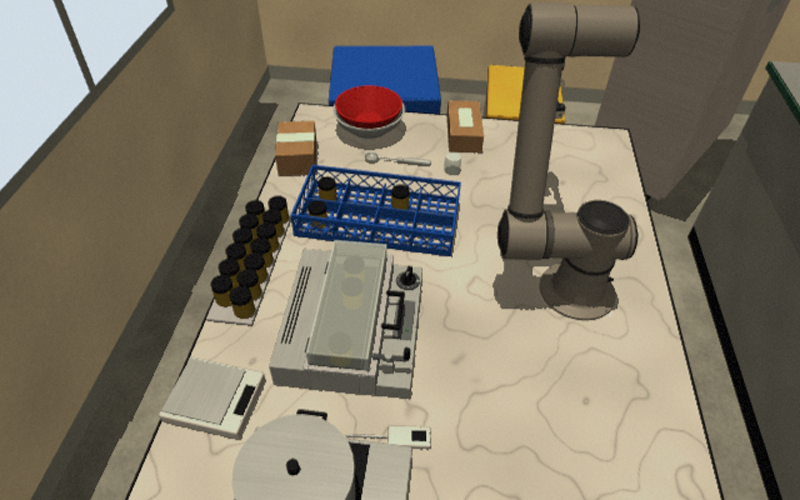

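The scene picture shows the sealer, lid shut, at about (480,240) and the rack at (365,320), with one packed jar plus the two wedged ones. The side picture shows the latch at about (395,355) and the timer at (408,278). Next I'll enlarge the sealer in both views.

```bash
python3 - <<'E'
from h import *
snap("side","s1.png",(210,185,350,325),4.2)
snap("scene","c1.png",(300,100,460,250),4)
E
```

```text
(no output)
```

View pics/s1.png

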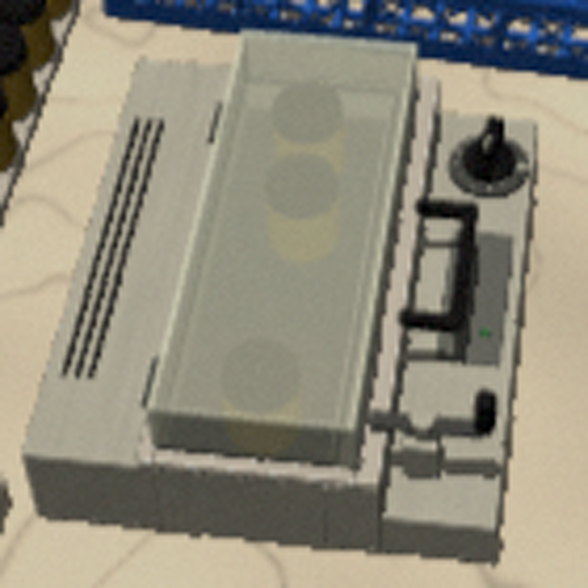

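View pics/c1.png

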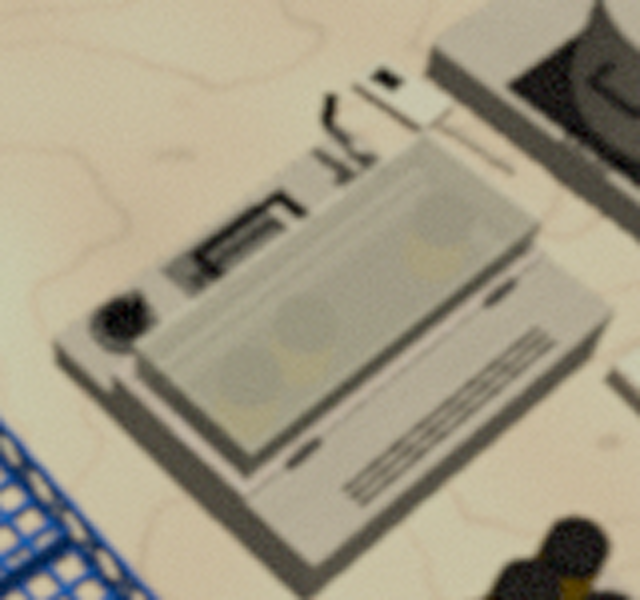

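```bash
cat > fit.py <<'E'
from h import *
from scipy.optimize import least_squares
S,C=cam("side"),cam("scene")
sp=lambda u,v:(210+u/4.2-.4,185+v/4.2-.4)
cp=lambda u,v:(300+u/4-.4,100+v/4-.4)
obs=[(S,sp(498,523),(-.175,.2,.05)),(S,sp(537,122),(-.175,-.2,.05)),(S,sp(25,457),(.17,.2,.085)),(S,sp(140,57),(.17,-.2,.085)),
(C,cp(55,345),(-.175,-.2,.05)),(C,cp(312,570),(.17,-.2,.085)),(C,cp(612,315),(.17,.2,.085))]
def W(p,q): c,s=np.cos(p[2]),np.sin(p[2]); return np.array([p[0]+c*q[0]-s*q[1],p[1]+s*q[0]+c*q[1],q[2]])
r=least_squares(lambda p:np.concatenate([proj(c,W(p,q))-u for c,u,q in obs]),[.5,.2,0],loss="soft_l1")
p=r.x
if __name__=="__main__":
    print("sealer",p,r.fun.reshape(-1,2).round(1).tolist())
    print("handle S",ray(S,sp(468,267),.095),"C",ray(C,cp(250,228),.095))
    print("latch grip top S",ray(S,sp(485,398),.137),"C",ray(C,cp(330,100),.138))
    print("knob disc S",ray(S,sp(489,167),.062),"C",ray(C,cp(122,323),.062))
    print("knob expect",W(p,(-.138,-.14,.087)))
    for u in [(308,112),(301,187),(260,375)]: print("jar S",ray(S,sp(*u),.125))
    for u in [(250,375),(303,322),(444,220)]: print("jar C",ray(C,cp(*u),.125))
    print("pivot?S",ray(S,sp(425,420),.1))
    # rack corners, scene full pic coords/1.25 top z .09
    for u in [(278,269),(349,227),(456,350),(382,415)]: print("rack C",ray(C,(u[0]/1.25,u[1]/1.25),.09 if u[1]!=415 else 0.0))
    for u in [(313,166),(461,180),(456,253),(294,237)]: print("rack S",ray(S,(u[0]/1.25,u[1]/1.25),.09 if u[1]<200 else 0.0))
E
python3 fit.py
```

```text
sealer [0.61955714 0.21467429 0.02489865] [[0.1, 0.3], [-0.1, -1.5], [-0.8, -1.0], [-0.7, -0.4], [-1.7, -1.5], [0.3, -0.5], [0.4, -1.6]]
handle S [0.4855567  0.21610425 0.095     ] C [0.50043514 0.22046339 0.095     ]
latch grip top S [0.45698756 0.36308399 0.137     ] C [0.4587733  0.36169719 0.138     ]
knob disc S [0.48293904 0.08398007 0.062     ] C [0.48725338 0.07033918 0.062     ]
knob expect [0.48508536 0.07128203 0.087     ]
jar S [0.63000694 0.09987851 0.125     ]
jar S [0.6217562  0.17878308 0.125     ]
jar S [0.62005382 0.35698244 0.125     ]
jar C [0.6347355  0.09147984 0.125     ]
jar C [0.62439094 0.1664165  0.125     ]
jar C [0.62694743 0.34719642 0.125     ]
pivot?S [0.49960734 0.36241498 0.1       ]
rack C [ 0.36733123 -0.32810536  0.09      ]
rack C [ 0.3832679  -0.08934252  0.09      ]
rack C [ 0.86621657 -0.11004665  0.09      ]
rack C [ 0.85085617 -0.34669874  0.        ]
rack S [ 0.84574631 -0.34653093  0.09      ]
rack S [ 0.35696485 -0.34106549  0.09      ]
rack S [ 0.35253944 -0.09983698  0.        ]
rack S [ 0.85923948 -0.10020866  0.        ]
```

Emit:
apply_moves --delta_pos '[[0.75,0.3,0.25],[0.75,0.3,0.25],[0.75,0.3,0.25],[0.75,0.3,0.25],[0.75,0.3,0.25],[0.75,0.3,0.25],[0.75,0.3,0.25],[0.75,0.3,0.25]]' --dr '[[0,0,-0.45],[0,0,-0.45],[0,0,-0.45],[0,0,-0.45],[0,0,-0.45],[0,0,-0.45],[0,0,-0.45],[0,0,-0.45]]' --jaw '[1,1,1,1,1,1,1,1]'

```text
time: 0.87
tool_pos: [0.4239, -0.3905, 0.3246]
tool_rot: [3.142, 0.0, 0.026]
contact_force: [0.2, -1.5, 0.4]
opening: 0.0919
grip_force: 0.0
```

Emit:
apply_moves --delta_pos '[[0.1,0.75,0],[0.1,0.75,0],[0.1,0.75,0],[0.1,0.75,0],[0.1,0.75,0],[0.1,0.75,0],[0.1,0.75,0],[0.1,0.75,0]]' --dr '[[0,0,0],[0,0,0],[0,0,0],[0,0,0],[0,0,0],[0,0,0],[0,0,0],[0,0,0]]' --jaw '[1,1,1,1,1,1,1,1]'

```text
time: 1.53
tool_pos: [0.4622, -0.0869, 0.3243]
tool_rot: [-3.14, -0.0, 0.03]
contact_force: [0.2, 0.1, -0.6]
opening: 0.0918
grip_force: 0.0
```

Emit:
apply_moves --delta_pos '[[0,0.75,0],[0,0.75,0],[0,0.75,0],[0,0.75,0],[0,0.75,0],[0,0.75,0],[0,0.75,0],[0,0.75,0]]' --dr '[[0,0,0],[0,0,0],[0,0,0],[0,0,0],[0,0,0],[0,0,0],[0,0,0],[0,0,0]]' --jaw '[1,1,1,1,1,1,1,1]'

```text
time: 2.2
tool_pos: [0.4616, 0.2131, 0.3237]
tool_rot: [-3.14, 0.001, 0.031]
contact_force: [-0.7, -0.2, -0.5]
opening: 0.0916
grip_force: 0.0
```

```bash
python3 - <<'E'
from h import *
c=snap("wrist","w1.png",k=1.25); np.savez("w1.npz",K=c[0],R=c[1],t=c[2]); s=telemetry.observe(); print(s["time"],s["tool_pos"],s["tool_rot"],s["qpos"])
E
```

```text
2.25 [0.46178194 0.21188501 0.32351867] [-3.14071583e+00  8.85074311e-04  3.07702493e-02] [2.78562131e-01 2.53050117e-01 1.38360142e+00 1.06938989e-03
 1.50558414e+00 1.81851857e+00]
```

View pics/w1.png

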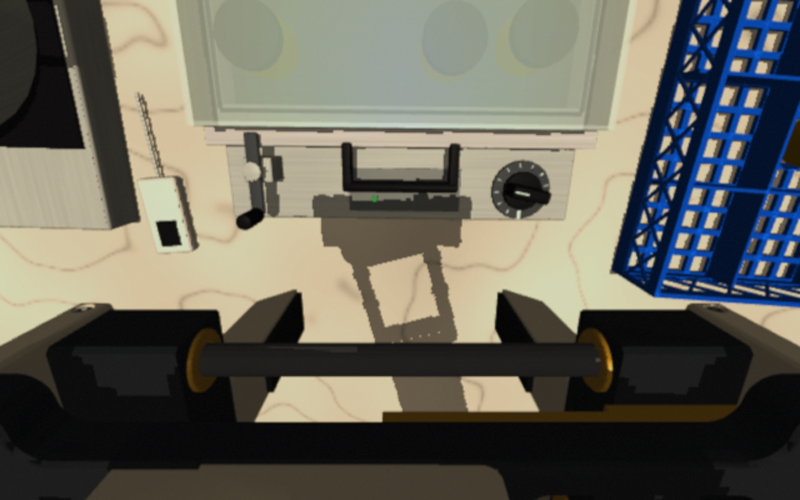

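The wrist view shows the timer knob at (521,190), the handle bar at (401,187), the latch grip at (250,218), its pivot at (252,172) and the three jars under the dome. I need the knob's line enlarged.

```bash
python3 - <<'E'
from h import *
from fit import W,p
c=snap("wrist","w2.png",(380,115,470,185),6.6)
q=lambda u,v,z: ray(c,(u/1.25-.1,v/1.25-.1),z).round(4)
print("knob",q(521,190,.062)," handle",q(347,187,.095),q(401,187,.095),q(458,187,.095),"latchgrip",q(250,217,.139),"pivot",q(252,172,.106))
def S(w): d=np.array(w[:2])-p[:2]; k,s=np.cos(p[2]),np.sin(p[2]); return (k*d[0]+s*d[1],-s*d[0]+k*d[1])
print("handle in sealer",S(q(401,187,.095)),"pivot",S(q(252,172,.106)))
print("frontcorners",q(233,217,.05),q(565,219,.05), W(p,(-.175,.2,.05)),W(p,(-.175,-.2,.05)))
E
```

```text
knob [0.4848 0.0729 0.062 ]  handle [0.4864 0.2668 0.095 ] [0.4883 0.2101 0.095 ] [0.4902 0.1504 0.095 ] latchgrip [0.4612 0.3535 0.139 ] pivot [0.5    0.3609 0.106 ]
handle in sealer (np.float64(-0.1313303343001771), np.float64(-0.0013050852863693246)) pivot (np.float64(-0.11587963233261261), np.float64(0.14915688934080848))
frontcorners [0.4396 0.4105 0.05  ] [0.4502 0.0114 0.05  ] [0.43963216 0.41025549 0.05      ] [0.44959059 0.01037947 0.05      ]
```

View pics/w2.png

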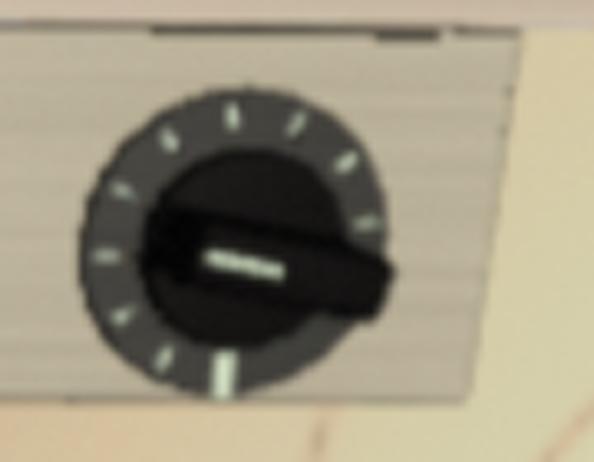

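```bash
python3 - <<'E'
from h import *
from fit import W,p
c=cam("wrist"); 
for z in(.062,.094):
  for d in(0,.021,-.021):
    w=W(p,(-.138,-.14,z)); 
    w[1]+=d
    print(z,d,(proj(c,w)-[380,115])*6.6)
a=ray(c,(380+205/6.6,115+258/6.6),.094);b=ray(c,(380+285/6.6,115+272/6.6),.094);print(a,b,np.arctan2(*(b-a)[[1,0]]))
E
```

```text
0.062 0 [236.77283745 242.14716337]
0.062 0.021 [139.96119347 239.12044334]
0.062 -0.021 [333.49928193 245.17121972]
0.094 0 [286.96403237 265.47820334]
0.094 0.021 [182.54762477 262.22406738]
0.094 -0.021 [391.2813138  268.72925002]
[0.48606949 0.08789058 0.094     ] [0.4837668  0.07149687 0.094     ] -1.7103449143969185
```

Emit:
apply_moves --delta_pos '[[0.06,-0.35,-0.25],[0.06,-0.35,-0.25],[0.06,-0.35,-0.25],[0.06,-0.35,-0.25],[0.06,-0.35,-0.25],[0.06,-0.35,-0.25]]' --dr '[[0,0,1],[0,0,1],[0,0,1],[0,0,1],[0,0,1],[0,0,1]]' --jaw '[0.4,0.4,0.4,0.4,0.4,0.4]' --force 25

```text
time: 2.8
tool_pos: [0.4851, 0.0633, 0.2216]
tool_rot: [-3.14, 0.005, 0.521]
contact_force: [-0.6, -0.1, 1.2]
opening: 0.0562
grip_force: 0.0
```

Emit:
apply_moves --delta_pos '[[0,0,0],[0,0,0],[0,0,0],[0,0,0],[0,0,0]]' --dr '[[0,0,1],[0,0,1],[0,0,1],[0,0,1],[0,0,1]]' --jaw '[0.4,0.4,0.4,0.4,0.4]'

```text
time: 3.22
tool_pos: [0.4864, 0.0674, 0.2249]
tool_rot: [3.14, -0.0, 1.028]
contact_force: [0.4, -0.5, 0.5]
opening: 0.0368
grip_force: 0.0
```

Emit:
apply_moves --delta_pos '[[0,0,-0.2],[0,0,-0.2],[0,0,-0.2],[0,0,-0.2],[0,0,-0.2]]' --dr '[[0,0,0.8],[0,0,0.8],[0,0,0.8],[0,0,0.8],[0,0,0.8]]' --jaw '[0.4,0.4,0.4,0.4,0.4]'

```text
time: 3.63
tool_pos: [0.4862, 0.0678, 0.144]
tool_rot: [-3.141, 0.0, 1.422]
contact_force: [-0.1, 0.1, 0.3]
opening: 0.037
grip_force: 0.0
```

Emit:
apply_moves --delta_pos '[[0,0.01,-0.08],[0,0.01,-0.16],[0,0.01,-0.16],[0,0.01,-0.16],[0,0.01,-0.16],[0,0.01,-0.16],[0,0.01,-0.16],[0,0.01,-0.16]]' --dr '[[0,0,0.02],[0,0,0.02],[0,0,0.02],[0,0,0.02],[0,0,0.02],[0,0,0.02],[0,0,0.02],[0,0,0.02]]' --jaw '[0.4,0.4,0.4,0.4,0.1,0.1,0.1,0.1]'

```text
time: 4.3
tool_pos: [0.4846, 0.0722, 0.0805]
tool_rot: [-3.138, 0.0, 1.435]
contact_force: [-12.8, 0.8, 9.3]
opening: 0.0149
grip_force: 6.2
```

Emit:
apply_moves --delta_pos '[[0,0,0],[0,0,0],[0,0,0]]' --dr '[[0,0,0],[0,0,0],[0,0,0]]' --jaw '[0.1,0.1,0.1]'

```text
time: 4.55
tool_pos: [0.4842, 0.0723, 0.0804]
tool_rot: [-3.138, 0.001, 1.435]
contact_force: [-6.2, -0.9, 7.7]
opening: 0.0138
grip_force: 25.0
```

Emit:
apply_moves --delta_pos '[[-0.002,0,0.004],[-0.002,0,0.004],[-0.002,0,0.004],[-0.002,0,0.004],[-0.002,0,0.004],[-0.002,0,0.004]]' --dr '[[0,0,0.2],[0,0,0.4],[0,0,0.6],[0,0,0.8],[0,0,1],[0,0,1]]' --jaw '[0.1,0.1,0.1,0.1,0.1,0.1]'

```text
time: 5.05
tool_pos: [0.4846, 0.0724, 0.0806]
tool_rot: [-3.139, -0.001, 1.939]
contact_force: [1.7, 1.2, -13.4]
opening: 0.0141
grip_force: 25.0
```

Emit:
apply_moves --delta_pos '[[0,0,0],[0,0,0],[0,0,0],[0,0,0],[0,0,0],[0,0,0]]' --dr '[[0,0,0.2],[0,0,0.4],[0,0,0.6],[0,0,0.8],[0,0,1],[0,0,1]]' --jaw '[0.1,0.1,0.1,0.1,0.1,0.1]'

```text
time: 5.55
tool_pos: [0.485, 0.0726, 0.0807]
tool_rot: [-3.141, -0.002, 2.436]
contact_force: [4.4, 3.1, -16.6]
opening: 0.0138
grip_force: 25.0
```

Emit:
apply_moves --delta_pos '[[0,0,0],[0,0,0],[0,0,0],[0,0,0],[0,0,0],[0,0,0]]' --dr '[[0,0,0.2],[0,0,0.4],[0,0,0.6],[0,0,0.8],[0,0,1],[0,0,1]]' --jaw '[0.1,0.1,0.1,0.1,0.1,0.1]'

```text
time: 6.05
tool_pos: [0.4853, 0.0731, 0.0807]
tool_rot: [3.14, -0.001, 2.935]
contact_force: [5.3, 5.6, -18.9]
opening: 0.0141
grip_force: 25.0
```

Emit:
apply_moves --delta_pos '[[0,0,0],[0,0,0],[0,0,0],[0,0,0],[0,0,0],[0,0,0]]' --dr '[[0,0,0.2],[0,0,0.35],[0,0,0.5],[0,0,0.6],[0,0,0.6],[0,0,0.6]]' --jaw '[0.1,0.1,0.1,0.1,0.1,0.1]'

```text
time: 6.55
tool_pos: [0.4851, 0.0734, 0.0808]
tool_rot: [3.139, -0.001, -3.055]
contact_force: [3.3, 6.7, -17.2]
opening: 0.0144
grip_force: 25.9
```

```bash
python3 -c "
from h import *
s=telemetry.observe();print(s['torque'],s['contact_force'],s['tool_rot'],s['qpos'])"
```

```text
[ 1.31893527 -0.83499127 -0.55378372] [  3.26638648   6.70552665 -17.19527991] [ 3.13913064e+00 -9.96980928e-04 -3.05524403e+00] [-0.00781911  0.45585882  1.80902864  0.00306382  0.87793157 -1.66692128]
```

Emit:
apply_moves --delta_pos '[[0,0,0],[0,0,0],[0,0,0],[0,0,0.1],[0,0,0.3],[0,0,0.5],[0,0,0.5],[0,0,0.5]]' --dr '[[0,0,-0.1],[0,0,-0.1],[0,0,-0.1],[0,0,-0.1],[0,0,-0.1],[0,0,-0.1],[0,0,-0.1],[0,0,-0.1]]' --jaw '[0.4,0.4,0.4,0.4,0.4,0.4,0.4,0.4]'

```text
time: 7.22
tool_pos: [0.4856, 0.0719, 0.2857]
tool_rot: [-3.141, 0.004, -3.099]
contact_force: [0.9, 0.2, 0.2]
opening: 0.0369
grip_force: 0.0
```

Emit:
apply_moves --delta_pos '[[-0.1,0.5,0.05],[-0.1,0.5,0.05],[-0.1,0.5,0.05],[-0.1,0.5,0.05],[-0.1,0.5,0.05],[-0.1,0.5,0.05],[-0.1,0.5,0.05],[-0.1,0.5,0.05]]' --dr '[[0,0,0],[0,0,0],[0,0,0],[0,0,0],[0,0,0],[0,0,0],[0,0,0],[0,0,0]]' --jaw '[0.4,0.4,0.4,0.4,0.4,0.4,0.4,0.4]'

```text
time: 7.88
tool_pos: [0.4454, 0.2718, 0.302]
tool_rot: [-3.141, 0.001, -3.098]
contact_force: [-0.4, 0.2, 0.0]
opening: 0.0367
grip_force: 0.0
```

```bash
python3 - <<'E'
from h import *
from fit import W,p
c=snap("wrist","w3.png",k=1.25); s=telemetry.observe(); print(s["time"],s["tool_pos"],s["tool_rot"],s["qpos"])
np.savez("w3.npz",K=c[0],R=c[1],t=c[2])
for q in [(-.138,-.14,.094),(-.116,.149,.106),(-.161,.149,.14),(-.13,0,.095)]: print(q,proj(c,W(p,q))*1.25)
E
```

```text
7.9333 [0.44566778 0.27125573 0.30191363] [-3.14118485e+00  4.26732356e-04 -3.09872382e+00] [ 4.00117906e-01  2.88295259e-01  1.39337092e+00 -5.34584647e-04
  1.45966931e+00 -1.21348795e+00]
(-0.138, -0.14, 0.094) [205.76766656 245.56462911]
(-0.116, 0.149, 0.106) [483.07208759 274.7736655 ]
(-0.161, 0.149, 0.14) [495.66458128 242.32209858]
(-0.13, 0, 0.095) [340.18746078 255.76011934]
```

View pics/w3.png

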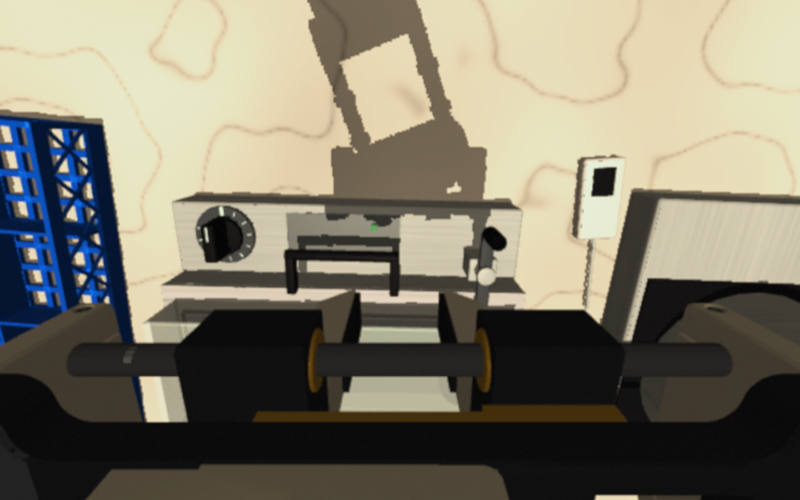

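The knob's white line at (206,238) now points to the front, so the timer is at zero. The latch pivot cap is at (486,276) and the top of the grip at about (500,241).

```bash
python3 - <<'E'
from h import *
from fit import W,p
z=np.load("w3.npz"); c=(z["K"],z["R"],z["t"])
q=lambda u,v,h: ray(c,(u/1.25-.1,v/1.25-.1),h)
print("grip top",q(499,241,.14),"bot",q(487,231,.101),"pivot",q(486,276,.106),q(486,276,.11),W(p,(-.116,.149,.1)))
E
```

```text
grip top [0.45340093 0.36236485 0.14      ] bot [0.45426636 0.36051191 0.101     ] pivot [0.50096875 0.36377859 0.106     ] [0.49943095 0.36268783 0.11      ] [0.49988358 0.36074016 0.1       ]
```

Emit:
apply_moves --delta_pos '[[0.023,0.223,-0.1],[0.023,0.223,-0.2],[0.023,0.223,-0.3],[0.023,0.223,-0.3],[0.023,0.223,-0.4],[0.023,0.223,-0.48],[0.023,0.223,-0.48],[0.023,0.223,-0.48]]' --dr '[[0,0,0],[0,0,0],[0,0,0],[0,0,0],[0,0,0],[0,0,0],[0,0,0],[0,0,0]]' --jaw '[0.4,0.4,0.4,0.4,0.4,0.4,0.4,0.4]' --force 15

```text
time: 8.6
tool_pos: [0.4548, 0.3597, 0.109]
tool_rot: [-3.14, -0.003, -3.1]
contact_force: [0.6, -0.4, 1.2]
opening: 0.0368
grip_force: 0.0
```

Emit:
apply_moves --delta_pos '[[0,0,0],[0,0,0],[0,0,0],[0,0,0],[0,0,0]]' --dr '[[0,0,0],[0,0,0],[0,0,0],[0,0,0],[0,0,0]]' --jaw '[0.12,0.12,0.12,0.12,0.12]'

```text
time: 9.02
tool_pos: [0.4557, 0.362, 0.1117]
tool_rot: [3.14, 0.003, -3.097]
contact_force: [-0.6, -0.6, 7.0]
opening: 0.0155
grip_force: 15.0
```

Emit:
apply_moves --delta_pos '[[0.001,-0.014,0],[0.0035,-0.028,0],[0.008,-0.041,0],[0.0137,-0.054,0],[0.0137,-0.054,0]]' --dr '[[0,0,0.25],[0,0,0.5],[0,0,0.75],[0,0,1],[0,0,1]]' --jaw '[0.12,0.12,0.12,0.12,0.12]'

```text
time: 9.43
tool_pos: [0.4623, 0.34, 0.1117]
tool_rot: [-3.141, 0.006, -2.593]
contact_force: [4.3, 0.8, 6.1]
opening: 0.0153
grip_force: 15.0
```

Emit:
apply_moves --delta_pos '[[0.008,-0.012,0],[0.0165,-0.023,0],[0.027,-0.032,0],[0.038,-0.041,0],[0.038,-0.041,0]]' --dr '[[0,0,0.25],[0,0,0.5],[0,0,0.75],[0,0,1],[0,0,1]]' --jaw '[0.12,0.12,0.12,0.12,0.12]'

```text
time: 9.85
tool_pos: [0.4778, 0.3245, 0.1116]
tool_rot: [-3.139, 0.006, -2.094]
contact_force: [2.9, 3.0, 5.1]
opening: 0.0155
grip_force: 15.0
```

Emit:
apply_moves --delta_pos '[[0.012,-0.006,0],[0.025,-0.012,0],[0.039,-0.015,0],[0.053,-0.0175,0],[0.06,-0.0175,0],[0.068,-0.0175,0],[0.068,-0.0175,0]]' --dr '[[0,0,0.25],[0,0,0.5],[0,0,0.75],[0,0,1],[0,0,1],[0,0,1],[0,0,1]]' --jaw '[0.12,0.12,0.12,0.12,0.12,0.12,0.12]'

```text
time: 10.43
tool_pos: [0.5023, 0.3172, 0.1114]
tool_rot: [-3.142, 0.001, -1.6]
contact_force: [-4.1, 0.7, 9.6]
opening: 0.0156
grip_force: 15.0
```

Emit:
apply_moves --delta_pos '[[0.008,0,0],[0.008,0,0],[0.008,0,0]]' --dr '[[0,0,0],[0,0,0],[0,0,0]]' --jaw '[0.12,0.12,0.12]'

```text
time: 10.68
tool_pos: [0.5024, 0.3171, 0.1112]
tool_rot: [3.136, -0.0, -1.6]
contact_force: [-12.9, -0.6, 15.2]
opening: 0.0157
grip_force: 15.0
```

Emit:
apply_moves --delta_pos '[[0,0,0],[0,0,0],[0,0,0],[0,0,0.1],[0,0,0.2],[0,0,0.3],[0,0,0.3],[0,0,0.3]]' --dr '[[0,0,0],[0,0,0],[0,0,0],[0,0,0],[0,0,-0.2],[0,0,-0.4],[0,0,-0.7],[0,0,-1]]' --jaw '[0.4,0.4,0.4,0.4,0.4,0.4,0.4,0.4]'

```text
time: 11.35
tool_pos: [0.5073, 0.3168, 0.2329]
tool_rot: [-3.138, 0.005, -2.055]
contact_force: [-0.2, -0.5, -0.9]
opening: 0.0366
grip_force: 0.0
```

Emit:
apply_moves --delta_pos '[[-0.035,-0.2,0],[-0.035,-0.26,0],[-0.035,-0.26,0],[-0.035,-0.26,0],[-0.035,-0.26,0]]' --dr '[[0,0,-0.25],[0,0,-0.5],[0,0,-0.75],[0,0,-1],[0,0,-1]]' --jaw '[0.4,0.4,0.4,0.4,0.4]'

```text
time: 11.77
tool_pos: [0.492, 0.211, 0.2299]
tool_rot: [-3.141, 0.0, -2.556]
contact_force: [0.4, -0.1, 0.2]
opening: 0.0368
grip_force: 0.0
```

Emit:
apply_moves --delta_pos '[[0,0,0],[0,0,0],[0,0,0],[0,0,0],[0,0,0]]' --dr '[[0,0,-0.25],[0,0,-0.5],[0,0,-0.75],[0,0,-1],[0,0,-1]]' --jaw '[0.3,0.3,0.3,0.3,0.3]'

```text
time: 12.18
tool_pos: [0.4919, 0.213, 0.2295]
tool_rot: [3.141, -0.0, -3.048]
contact_force: [1.1, -0.5, -0.4]
opening: 0.0278
grip_force: 0.0
```

Emit:
apply_moves --delta_pos '[[0,0,0],[0,0,0],[0,0,0],[0,0,0],[0,0,0]]' --dr '[[0,0,-0.25],[0,0,-0.5],[0,0,-0.75],[0,0,-1],[0,0,-1]]' --jaw '[0.3,0.3,0.3,0.3,0.3]'

```text
time: 12.6
tool_pos: [0.4919, 0.2129, 0.2295]
tool_rot: [3.142, -0.0, 2.738]
contact_force: [0.0, 1.5, 0.1]
opening: 0.0276
grip_force: 0.0
```

Emit:
apply_moves --delta_pos '[[0,0,0],[0,0,0],[0,0,0],[0,0,0],[0,0,0]]' --dr '[[0,0,-0.25],[0,0,-0.5],[0,0,-0.75],[0,0,-1],[0,0,-1]]' --jaw '[0.3,0.3,0.3,0.3,0.3]'

```text
time: 13.02
tool_pos: [0.4919, 0.2127, 0.2296]
tool_rot: [3.141, -0.0, 2.239]
contact_force: [-0.7, 0.4, -0.2]
opening: 0.0277
grip_force: 0.0
```

Emit:
apply_moves --delta_pos '[[0,0,0],[0,0,0],[0,0,0],[0,0,0],[0,0,0]]' --dr '[[0,0,-0.25],[0,0,-0.5],[0,0,-0.75],[0,0,-1],[0,0,-1]]' --jaw '[0.3,0.3,0.3,0.3,0.3]'

```text
time: 13.43
tool_pos: [0.4918, 0.2126, 0.2296]
tool_rot: [3.141, 0.0, 1.741]
contact_force: [1.1, -0.5, -0.5]
opening: 0.0277
grip_force: 0.0
```

Emit:
apply_moves --delta_pos '[[0,0,0],[0,0,0],[0,0,0]]' --dr '[[0,0,-0.17],[0,0,-0.17],[0,0,-0.17]]' --jaw '[0.3,0.3,0.3]'

```text
time: 13.68
tool_pos: [0.4918, 0.2125, 0.2296]
tool_rot: [-3.142, 0.0, 1.66]
contact_force: [-0.3, 0.1, 0.2]
opening: 0.0277
grip_force: 0.0
```

```bash
cat > arc.py <<'E'
import numpy as np
H=np.array([.704,.085])
def pos(th,a):
    b=H+.2152*np.array([-np.cos(th+.0465),np.sin(th+.0465)]); return b+.013*np.array([np.sin(a),-np.cos(a)])
ths=np.linspace(0,1.78,17); al=lambda t:.2+.3*min(1,t/1.75)
for k in(0,8):
    p0=pos(ths[k],al(ths[k]))
    d=[pos(t,al(t))-p0 for t in ths[k+1:k+9]]
    print("pos",[[round(x/.4,3),round(.025*x/.4,3),round(z/.4,3)] for x,z in d]); print("dr y",[round(-(al(t)-al(ths[k]))/.5,3) for t in ths[k+1:k+9]], pos(ths[k],al(ths[k])))
print(pos(ths[-1],.5))
E
python3 arc.py; python3 -c "
from h import *
s=telemetry.observe();print(s['tool_pos'],s['tool_rot'],s['qpos'])"
```

```text
pos [[np.float64(0.007), np.float64(0.0), np.float64(0.06)], [np.float64(0.02), np.float64(0.0), np.float64(0.118)], [np.float64(0.04), np.float64(0.001), np.float64(0.175)], [np.float64(0.066), np.float64(0.002), np.float64(0.229)], [np.float64(0.097), np.float64(0.002), np.float64(0.281)], [np.float64(0.134), np.float64(0.003), np.float64(0.328)], [np.float64(0.177), np.float64(0.004), np.float64(0.371)], [np.float64(0.223), np.float64(0.006), np.float64(0.41)]]
dr y [np.float64(-0.038), np.float64(-0.076), np.float64(-0.114), np.float64(-0.153), np.float64(-0.191), np.float64(-0.229), np.float64(-0.267), np.float64(-0.305)] [0.49161532 0.08226233]
pos [[np.float64(0.051), np.float64(0.001), np.float64(0.033)], [np.float64(0.105), np.float64(0.003), np.float64(0.06)], [np.float64(0.161), np.float64(0.004), np.float64(0.081)], [np.float64(0.22), np.float64(0.005), np.float64(0.096)], [np.float64(0.28), np.float64(0.007), np.float64(0.104)], [np.float64(0.34), np.float64(0.009), np.float64(0.106)], [np.float64(0.4), np.float64(0.01), np.float64(0.101)], [np.float64(0.459), np.float64(0.011), np.float64(0.089)]]
dr y [np.float64(-0.038), np.float64(-0.076), np.float64(-0.114), np.float64(-0.153), np.float64(-0.191), np.float64(-0.229), np.float64(-0.267), np.float64(-0.295)] [0.5809592  0.24614087]
[0.76466226 0.28179432]
[0.49176557 0.21248841 0.22959932] [-3.14156812e+00  6.65127483e-05  1.65989634e+00] [ 2.64797225e-01  3.59447153e-01  1.48985940e+00 -6.36521900e-05
  1.29232189e+00  1.75714710e-01]
```

Emit:
apply_moves --delta_pos '[[0,0,0],[0,0,0],[0,0,-0.1],[0,0,-0.2],[0,-0.002,-0.28],[0,-0.002,-0.33],[0,-0.002,-0.369],[0,-0.002,-0.369]]' --dr '[[0,-0.2,-0.1],[0,-0.4,-0.13],[0,-0.4,-0.13],[0,-0.4,-0.13],[0,-0.4,-0.13],[0,-0.4,-0.13],[0,-0.4,-0.13],[0,-0.4,-0.13]]' --jaw '[0.3,0.3,0.3,0.3,0.3,0.3,0.3,0.3]' --force 25

```text
time: 14.35
tool_pos: [0.4897, 0.2109, 0.0788]
tool_rot: [2.948, 0.013, 1.591]
contact_force: [-0.9, -0.5, -0.6]
opening: 0.0278
grip_force: 0.0
```

Emit:
apply_moves --delta_pos '[[0,0,0],[0,0,0],[0,0,0],[0,0,0],[0,0,0]]' --dr '[[0,0,0],[0,0,0],[0,0,0],[0,0,0],[0,0,0]]' --jaw '[0.08,0.08,0.08,0.08,0.08]'

```text
time: 14.77
tool_pos: [0.492, 0.2119, 0.0833]
tool_rot: [2.94, 0.009, 1.585]
contact_force: [-4.6, 1.8, 5.5]
opening: 0.0112
grip_force: 25.0
```

Emit:
apply_moves --delta_pos '[[0.003,0,0.03],[0.007,0,0.06],[0.013,0,0.09],[0.02,0,0.118],[0.03,0.001,0.147],[0.04,0.001,0.175],[0.053,0.002,0.202],[0.066,0.002,0.229]]' --dr '[[0,-0.02,0],[0,-0.04,0],[0,-0.06,0],[0,-0.08,0],[0,-0.1,0],[0,-0.12,0],[0,-0.14,0],[0,-0.15,0]]' --jaw '[0.08,0.08,0.08,0.08,0.08,0.08,0.08,0.08]'

```text
time: 15.43
tool_pos: [0.5154, 0.2122, 0.1739]
tool_rot: [2.872, 0.011, 1.584]
contact_force: [-7.2, 4.4, -2.4]
opening: 0.0107
grip_force: 25.0
```

Emit:
apply_moves --delta_pos '[[0.015,0,0.026],[0.031,0,0.052],[0.049,0.001,0.076],[0.068,0.001,0.099],[0.089,0.002,0.121],[0.111,0.002,0.142],[0.134,0.003,0.162],[0.157,0.004,0.181]]' --dr '[[0,-0.02,0],[0,-0.04,0],[0,-0.06,0],[0,-0.08,0],[0,-0.1,0],[0,-0.12,0],[0,-0.14,0],[0,-0.15,0]]' --jaw '[0.08,0.08,0.08,0.08,0.08,0.08,0.08,0.08]'

```text
time: 16.1
tool_pos: [0.5794, 0.2135, 0.2482]
tool_rot: [2.793, 0.013, 1.583]
contact_force: [-7.9, -1.5, 2.0]
opening: 0.0108
grip_force: 25.0
```

Emit:
apply_moves --delta_pos '[[0.026,0,0.017],[0.051,0.001,0.033],[0.078,0.002,0.047],[0.105,0.003,0.06],[0.133,0.003,0.071],[0.161,0.004,0.081],[0.19,0.005,0.089],[0.22,0.005,0.096]]' --dr '[[0,-0.02,0],[0,-0.04,0],[0,-0.06,0],[0,-0.08,0],[0,-0.1,0],[0,-0.12,0],[0,-0.14,0],[0,-0.15,0]]' --jaw '[0.08,0.08,0.08,0.08,0.08,0.08,0.08,0.08]'

```text
time: 16.77
tool_pos: [0.6686, 0.215, 0.2865]
tool_rot: [2.716, 0.014, 1.582]
contact_force: [-3.6, -1.6, 1.0]
opening: 0.0111
grip_force: 25.0
```

Emit:
apply_moves --delta_pos '[[0.03,0.001,0.004],[0.06,0.002,0.008],[0.09,0.003,0.009],[0.12,0.004,0.01],[0.15,0.004,0.008],[0.18,0.005,0.005],[0.21,0.006,0.0],[0.228,0.006,-0.004]]' --dr '[[0,-0.02,0],[0,-0.04,0],[0,-0.06,0],[0,-0.08,0],[0,-0.1,0],[0,-0.12,0],[0,-0.14,0],[0,-0.15,0]]' --jaw '[0.08,0.08,0.08,0.08,0.08,0.08,0.08,0.08]'

```text
time: 17.43
tool_pos: [0.7594, 0.217, 0.2834]
tool_rot: [2.645, 0.015, 1.58]
contact_force: [-41.8, -5.8, 17.8]
opening: 0.0107
grip_force: 25.0
```

Emit:
apply_moves --delta_pos '[[-0.015,0,0],[-0.015,0,0],[-0.015,0,0],[-0.015,0,0],[-0.015,0,0],[-0.06,0,0.08],[-0.11,0,0.17],[-0.11,0,0.17]]' --dr '[[0,0,0],[0,0,0],[0,0,0],[0,0,0],[0,0,0],[0,0,0],[0,0,0],[0,0,0]]' --jaw '[0.08,0.08,0.35,0.35,0.35,0.35,0.35,0.35]'

```text
time: 18.1
tool_pos: [0.7163, 0.22, 0.3615]
tool_rot: [2.628, 0.009, 1.583]
contact_force: [0.7, 0.4, 2.6]
opening: 0.0319
grip_force: 0.0
```

Emit:
apply_moves --delta_pos '[[-0.1,0,0],[-0.2,0,0],[-0.3,0,0],[-0.4,0,0],[-0.5,0,0],[-0.55,0,-0.05],[-0.55,0,-0.1],[-0.55,0,-0.1]]' --dr '[[0,0,0],[0,0.2,0],[0,0.4,0],[0,0.6,0],[0,0.8,0],[0,1,0],[0,1,0],[0,1,0]]' --jaw '[0.35,0.35,0.35,0.35,0.35,0.35,0.5,0.76]'

```text
time: 18.77
tool_pos: [0.495, 0.2184, 0.3079]
tool_rot: [-3.137, 0.008, 1.587]
contact_force: [-0.5, -0.2, -0.7]
opening: 0.0414
grip_force: 0.0
```

Emit:
apply_moves --delta_pos '[[0,0,0],[0,0,0],[0,0,0],[0,0,0],[0,0,0]]' --dr '[[0,0,0.25],[0,0,0.5],[0,0,0.75],[0,0,1],[0,0,1]]' --jaw '[0.76,0.76,0.76,0.76,0.76]'

```text
time: 19.18
tool_pos: [0.4967, 0.2187, 0.312]
tool_rot: [3.139, 0.007, 2.091]
contact_force: [0.4, 0.4, -0.5]
opening: 0.0692
grip_force: 0.0
```

Emit:
apply_moves --delta_pos '[[0,0,0],[0,0,0],[0,0,0],[0,0,0],[0,0,0]]' --dr '[[0,0,0.25],[0,0,0.5],[0,0,0.75],[0,0,1],[0,0,1]]' --jaw '[0.76,0.76,0.76,0.76,0.76]'

```text
time: 19.6
tool_pos: [0.4965, 0.2186, 0.3117]
tool_rot: [3.14, 0.008, 2.587]
contact_force: [-0.0, -0.6, -0.2]
opening: 0.0694
grip_force: 0.0
```

```bash
python3 - <<'E'
from h import *
s=telemetry.observe(); print(s["time"],s["tool_pos"],s["tool_rot"],s["qpos"])
im=eyes.read_camera("wrist"); c=cam("wrist"); np.savez("w4.npz",K=c[0],R=c[1],t=c[2])
C=snap("scene","tmp.png",(200,100,460,340),2.3); Sd=snap("side","s4.png",(200,100,400,325),2.6)
cv2.imwrite("pics/w4.png",im[:,:,::-1])
a=cv2.resize(im[:,:,::-1],(640,400)); b=cv2.imread("pics/tmp.png"); 
b2=cv2.resize(b,(160*2,int(b.shape[0]*320/b.shape[1])))
E
```

```text
19.6 [0.4965376  0.21861827 0.31165001] [3.14048059 0.00762591 2.58713494] [ 0.27634603  0.32184458  1.32015173 -0.00489622  1.49363397 -0.73963394]
```

View pics/w4.png

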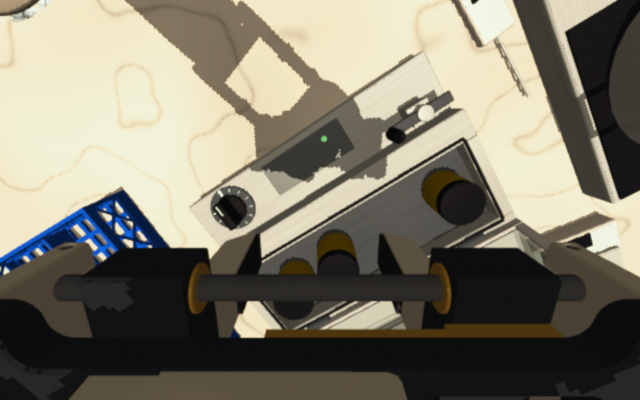

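View pics/s4.png

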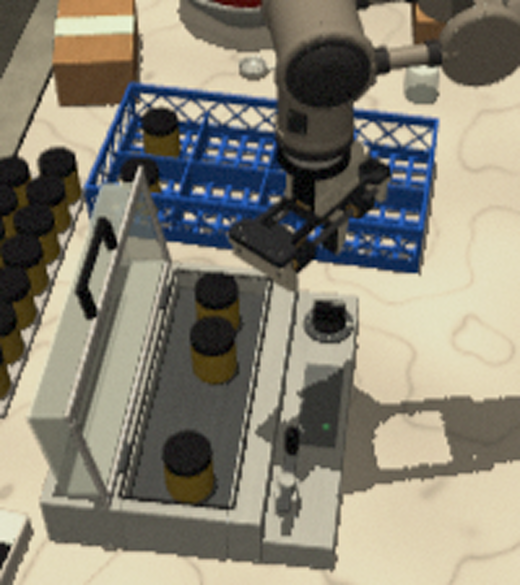

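Lid stands open. In the side view the cap tops are at (217,288), (213,331) and (188,446), and in the wrist view the far-left jar's cap is at (463,202).

```bash
python3 - <<'E'
from h import *
S=cam("side"); C=cam("scene")
for u in [(217,289),(213,333),(188,447)]: print("S",ray(S,(200+u[0]/2.6-.3,100+u[1]/2.6-.3),.125).round(4))
z=np.load("w4.npz"); c=(z["K"],z["R"],z["t"]); print("W jar3",ray(c,(463,202),.125),"jar2 cap far edges",ray(c,(339,262),.125))
# scene detection: dark blobs after expected projections
im=eyes.read_camera("scene"); 
for w in [(.632,.095,.125),(.623,.172,.125),(.624,.352,.125)]: print(proj(C,w))
cv2.imwrite("pics/c5.png",cv2.resize(im[130:210,300:450,::-1],None,fx=5,fy=5,interpolation=cv2.INTER_CUBIC))
E
```

```text
S [0.6296 0.0979 0.125 ]
S [0.6216 0.1729 0.125 ]
S [0.6201 0.3486 0.125 ]
W jar3 [0.61852144 0.35127989 0.125     ] jar2 cap far edges [0.60884261 0.17849806 0.125     ]
[362.29778636 192.30744261]
[376.19590912 179.02583733]
[410.90895502 153.46514366]
```

View pics/c5.png

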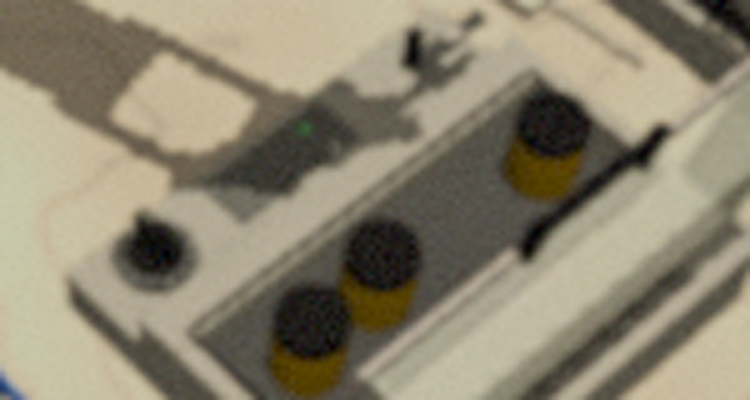

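The scene crop shows the cap tops at (313,313), (383,247) and (553,116).

```bash
python3 - <<'E'
from h import *
from fit import W
from scipy.optimize import least_squares
S=cam("side"); C=cam("scene")
for u in [(313,313),(383,247),(553,116)]: print("C",ray(C,(300+u[0]/5-.4,130+u[1]/5-.4),.125).round(4))
# rack fit from first pictures (1.25x) 
f=lambda u:(u[0]/1.25-.1,u[1]/1.25-.1)
g=lambda u:(200+u[0]/2.6-.3,100+u[1]/2.6-.3)
obs=[(C,f((278,269)),(-.247,-.125,.09)),(C,f((349,227)),(-.247,.125,.09)),(C,f((456,350)),(.247,.125,.09)),(C,f((382,415)),(.247,-.125,0)),
(S,f((313,166)),(.247,-.125,.09)),(S,f((461,180)),(-.247,-.125,.09)),(S,f((456,253)),(-.247,.125,0)),(S,g((438,120)),(-.247,-.125,.09)),(S,g((130,84)),(.247,-.125,.09)),(S,g((419,272)),(-.247,.125,0))]
r=least_squares(lambda p:np.concatenate([proj(c,W(p,q))-u for c,u,q in obs]),[.61,-.22,0],loss="soft_l1"); p=r.x
print("rack",p,r.fun.reshape(-1,2).round(1).tolist())
im=eyes.read_camera("scene")
for x in(-.1815,-.0605,.0605,.1815):
  for y in(-.06,.06):
    print((x,y),W(p,(x,y,0)).round(3),"px1.25",(proj(C,W(p,(x,y,.082)))*1.25).round())
print("packed jar",ray(C,f((332,302)),.082), ray(S,f((400,189)),.082), ray(C,f((422,342)),.082))
E
```

```text
C [0.6314 0.095  0.125 ]
C [0.6229 0.1721 0.125 ]
C [0.6201 0.3523 0.125 ]
rack [ 0.6095341  -0.21854616 -0.03499325] [[-2.9, -0.5], [-1.6, -3.3], [0.7, -2.6], [-1.0, 1.5], [-1.1, -0.9], [-0.3, 1.1], [-3.9, 2.5], [0.2, -0.9], [-0.5, -0.2], [-0.1, 0.5]]
(-0.1815, -0.06) [ 0.426 -0.272  0.   ] px1.25 [307. 273.]
(-0.1815, 0.06) [ 0.43  -0.152  0.   ] px1.25 [342. 250.]
(-0.0605, -0.06) [ 0.547 -0.276  0.   ] px1.25 [331. 303.]
(-0.0605, 0.06) [ 0.551 -0.156  0.   ] px1.25 [366. 279.]
(0.0605, -0.06) [ 0.668 -0.281  0.   ] px1.25 [356. 336.]
(0.0605, 0.06) [ 0.672 -0.161  0.   ] px1.25 [393. 310.]
(0.1815, -0.06) [ 0.789 -0.285  0.   ] px1.25 [384. 372.]
(0.1815, 0.06) [ 0.793 -0.165  0.   ] px1.25 [421. 344.]
packed jar [ 0.5452799  -0.27102919  0.082     ] [ 0.54826174 -0.2796521   0.082     ] [ 0.7908385  -0.15998836  0.082     ]
```

Emit:
apply_moves --delta_pos '[[0.16,-0.2,-0.1],[0.336,-0.306,-0.2],[0.336,-0.306,-0.28],[0.336,-0.306,-0.28],[0.336,-0.306,-0.28],[0.336,-0.306,-0.28],[0.336,-0.306,-0.28],[0.336,-0.306,-0.28]]' --dr '[[0,0,0.13],[0,0,0.13],[0,0,0.13],[0,0,0.13],[0,0,0.13],[0,0,0.13],[0,0,0.13],[0,0,0.13]]' --jaw '[0.76,0.76,0.76,0.76,0.76,0.76,0.76,0.76]'

```text
time: 20.52
tool_pos: [0.6304, 0.0962, 0.1989]
tool_rot: [-3.142, 0.006, 2.649]
contact_force: [0.8, -0.1, 0.4]
opening: 0.0696
grip_force: 0.0
```

```bash
cat > jars.py <<'E'
from h import *
# quick check of jar caps against the expected spots: darkness centroid in scene+side around expected cap-top pixels
import sys
im={n:eyes.read_camera(n) for n in("scene","side")}
for w in eval(sys.argv[1]):
    for n in im:
        c=cam(n); u=proj(c,w); g=im[n].max(2); m=np.zeros_like(g); cv2.circle(m,tuple(int(round(v)) for v in u),7,255,-1)
        print(n,w,u.round(0),"dark frac",((g<70)&(m>0)).sum()/(m>0).sum())
E
python3 jars.py "[(.631,.096,.125),(.6225,.1725,.125),(.62,.351,.125)]"; python3 -c "
from h import *
s=telemetry.observe();print(s['tool_pos'],s['tool_rot'],s['contact_force'],s['opening'])"
```

```text
scene (0.631, 0.096, 0.125) [362. 192.] dark frac 1.0
side (0.631, 0.096, 0.125) [283. 210.] dark frac 0.9328859060402684
scene (0.6225, 0.1725, 0.125) [376. 179.] dark frac 0.8053691275167785
side (0.6225, 0.1725, 0.125) [281. 228.] dark frac 1.0
scene (0.62, 0.351, 0.125) [410. 153.] dark frac 0.8590604026845637
side (0.62, 0.351, 0.125) [272. 272.] dark frac 1.0
[0.63045708 0.09714735 0.20063219] [3.14028566 0.0083229  2.65155598] [0.40511409 0.31391538 0.53887572] 0.06966214320269976
```

Emit:
apply_moves --delta_pos '[[0,0,-0.08],[0,0,-0.16],[0,0,-0.21],[0,0,-0.25],[0,0,-0.275],[0,0,-0.275],[0,0,-0.275],[0,0,-0.275]]' --dr '[[0,0,0],[0,0,0],[0,0,0],[0,0,0],[0,0,0],[0,0,0],[0,0,0],[0,0,0]]' --jaw '[0.76,0.76,0.76,0.76,0.76,0.76,0.76,0.55]' --force 20

```text
time: 21.28
tool_pos: [0.6315, 0.0965, 0.0909]
tool_rot: [3.14, 0.009, 2.652]
contact_force: [-0.2, 0.0, 0.1]
opening: 0.0665
grip_force: 0.0
```

Emit:
apply_moves --delta_pos '[[0,0,0],[0,0,0],[0,0,0],[0,0,0],[0,0,0]]' --dr '[[0,0,0],[0,0,0],[0,0,0],[0,0,0],[0,0,0]]' --jaw '[0.55,0.55,0.55,0.55,0.55]'

```text
time: 21.7
tool_pos: [0.6312, 0.0958, 0.0906]
tool_rot: [3.141, 0.009, 2.651]
contact_force: [-0.9, -0.8, 6.1]
opening: 0.0579
grip_force: 20.0
```

Emit:
apply_moves --delta_pos '[[0,0,0.03],[0,0,0.08],[0,0,0.15],[0,0,0.23],[0,0,0.3],[0,0,0.3]]' --dr '[[0,0,0],[0,0,0],[0,0,0],[0,0,0],[0,0,0],[0,0,0]]' --jaw '[0.55,0.55,0.55,0.55,0.55,0.55]'

```text
time: 22.2
tool_pos: [0.6333, 0.0963, 0.2165]
tool_rot: [3.136, 0.017, 2.651]
contact_force: [1.5, -0.0, -0.3]
opening: 0.0577
grip_force: 20.0
```

Emit:
apply_moves --delta_pos '[[0,-0.08,0],[0,-0.17,0],[0,-0.26,0],[0,-0.35,0],[0,-0.44,0],[0.05,-0.53,0],[0.1,-0.6,0],[0.1,-0.643,0]]' --dr '[[0,0,-0.1],[0,0,-0.2],[0,0,-0.3],[0,0,-0.4],[0,0,-0.5],[0,0,-0.6],[0,0,-0.6],[0,0,-0.6]]' --jaw '[0.55,0.55,0.55,0.55,0.55,0.55,0.55,0.55]'

```text
time: 22.87
tool_pos: [0.6721, -0.1648, 0.2075]
tool_rot: [-3.142, 0.007, 2.349]
contact_force: [-1.6, 0.6, -1.9]
opening: 0.0576
grip_force: 20.0
```

```bash
python3 - <<'E'
from h import *
s=telemetry.observe(); print(s["time"],s["tool_pos"],s["tool_rot"],s["opening"],s["grip_force"])
snap("wrist","w6.png",k=1)
E
```

```text
22.8667 [ 0.6720772  -0.16476871  0.20750376] [-3.14150263  0.00707654  2.34871557] 0.057613553836023804 20.000196397304535
```

View pics/w6.png

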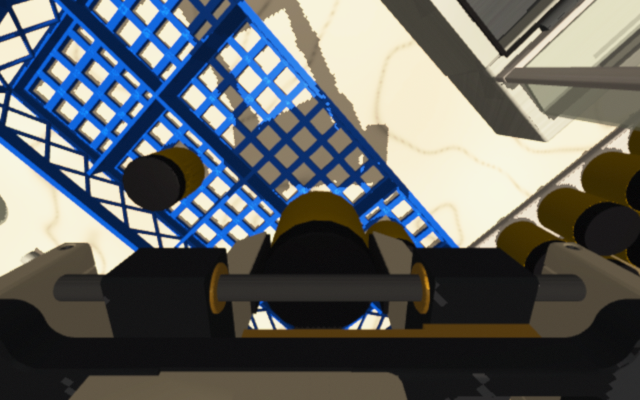

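Held jar is at (320,260). The near compartments and the middle one on this side are clear, and the packed jar's cap is at (155,182). I'll check the rack fit against the divider crossing at (163,103).

```bash
python3 - <<'E'
from h import *
from fit import W
c=cam("wrist"); p=(.6095,-.2185,-.035)
print(ray(c,(163,103),.052),W(p,(-.121,0,.052)), "packed",ray(c,(155,182),.082)); s=telemetry.observe();print(s['tool_pos'])
print(proj(cam("wrist"),W(p,(0,.06+.059,.052))))
E
```

```text
[ 0.49850661 -0.22001856  0.052     ] [ 0.4885741  -0.21426586  0.052     ] packed [ 0.5477905  -0.27669986  0.082     ]
[ 0.67055704 -0.16717005  0.20714414]
[327.1508672   97.79067781]
```

```bash
python3 - <<'E'
from h import *
from fit import W
c=cam("wrist"); p=(.6095,-.2185,-.035)
im=cv2.imread("pics/w6.png")
for x in(-.121,0):
  a,b=proj(c,W(p,(x,-.12,.052))),proj(c,W(p,(x,.12,.052))); cv2.line(im,tuple(a.astype(int).tolist()),tuple(b.astype(int).tolist()),(0,0,255),1)
for y,z in((0,.052),(.125,.09),(-.125,.09)):
  a,b=proj(c,W(p,(-.2,y,z))),proj(c,W(p,(.1,y,z))); cv2.line(im,tuple(a.astype(int).tolist()),tuple(b.astype(int).tolist()),(0,0,255),1)
cv2.imwrite("pics/w6b.png",cv2.resize(im[:260,:480],None,fx=1.6,fy=1.6))
E
```

```text
(no output)
```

View pics/w6b.png

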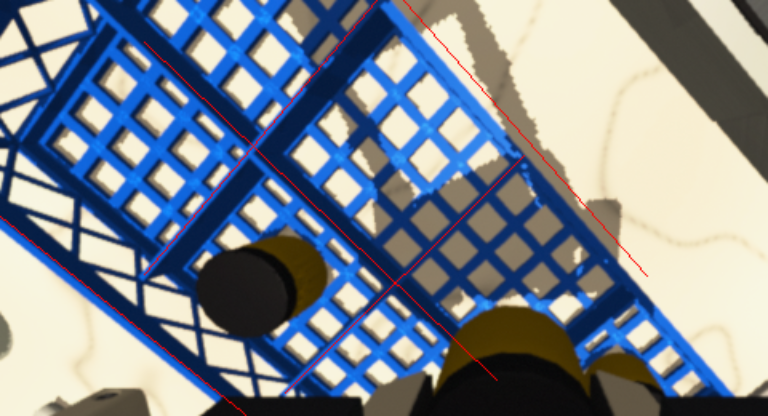

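Emit:
apply_moves --delta_pos '[[0.002,0.005,-0.08],[0.002,0.005,-0.17],[0.002,0.005,-0.25],[0.002,0.005,-0.31],[0.002,0.005,-0.35],[0.002,0.005,-0.37],[0.002,0.005,-0.38],[0.002,0.005,-0.38]]' --dr '[[0,0,0],[0,0,0],[0,0,0],[0,0,0],[0,0,0],[0,0,0],[0,0,0],[0,0,0]]' --jaw '[0.55,0.55,0.55,0.55,0.55,0.55,0.55,0.55]'

```text
time: 23.58
tool_pos: [0.6711, -0.1588, 0.0565]
tool_rot: [-3.141, 0.006, 2.352]
contact_force: [0.5, 0.6, -2.3]
opening: 0.0577
grip_force: 20.0
```

```bash
python3 -c "
from h import *
s=telemetry.observe();print(s['tool_pos'],s['tool_rot'],s['contact_force'],s['opening'])"
```

```text
[ 0.67108264 -0.15878342  0.05654045] [-3.14114658  0.00555255  2.35154246] [ 0.45120079  0.56798833 -2.32416837] 0.057722010675822354
```

Emit:
apply_moves --delta_pos '[[0,-0.01,-0.005],[0,-0.01,-0.01],[0,-0.01,-0.014],[0,-0.01,-0.018],[0,-0.01,-0.021],[0,-0.01,-0.023],[0,-0.01,-0.023]]' --dr '[[0,0,0],[0,0,0],[0,0,0],[0,0,0],[0,0,0],[0,0,0],[0,0,0]]' --jaw '[0.55,0.55,0.55,0.55,0.55,0.55,0.55]'

```text
time: 24.17
tool_pos: [0.6714, -0.1632, 0.0478]
tool_rot: [-3.142, 0.007, 2.351]
contact_force: [0.2, 0.3, -2.2]
opening: 0.0574
grip_force: 20.0
```

Emit:
apply_moves --delta_pos '[[0,0,-0.0025],[0,0,-0.005],[0,0,-0.005]]' --dr '[[0,0,0],[0,0,0],[0,0,0]]' --jaw '[0.55,0.55,0.55]'

```text
time: 24.42
tool_pos: [0.6715, -0.1632, 0.0476]
tool_rot: [3.142, 0.007, 2.351]
contact_force: [-4.1, 1.6, 8.0]
opening: 0.0581
grip_force: 20.0
```

Emit:
apply_moves --delta_pos '[[0,0,0],[0,0,0],[0,0,0],[0,0,0.05],[0,0,0.12],[0,0,0.22],[0,0,0.32],[0,0,0.42]]' --dr '[[0,0,0],[0,0,0],[0,0,0],[0,0,0],[0,0,0],[0,0,0],[0,0,0],[0,0,0]]' --jaw '[0.76,0.76,0.76,0.76,0.76,0.76,0.76,0.76]'

```text
time: 25.08
tool_pos: [0.6711, -0.1631, 0.2152]
tool_rot: [-3.141, 0.006, 2.351]
contact_force: [0.2, -0.8, 0.3]
opening: 0.0698
grip_force: 0.0
```

Emit:
apply_moves --delta_pos '[[-0.12,0.1,0.03],[-0.122,0.2,0.03],[-0.122,0.3,0.03],[-0.122,0.4,0.03],[-0.122,0.5,0.03],[-0.122,0.6,0.03],[-0.122,0.7,0.03],[-0.122,0.8,0.03]]' --dr '[[0,0,0.1],[0,0,0.2],[0,0,0.3],[0,0,0.4],[0,0,0.5],[0,0,0.6],[0,0,0.6],[0,0,0.6]]' --jaw '[0.76,0.76,0.76,0.76,0.76,0.76,0.76,0.76]'

```text
time: 25.75
tool_pos: [0.6223, 0.1544, 0.2258]
tool_rot: [3.141, 0.007, 2.651]
contact_force: [1.1, -0.5, 0.3]
opening: 0.0699
grip_force: 0.0
```

```bash
python3 jars.py "[(.6715,-.163,.082),(.6225,.1725,.125),(.62,.351,.125)]"; python3 -c "
from h import *
s=telemetry.observe();print(s['tool_pos'],s['tool_rot'],s['contact_force'],s['opening'])"
```

```text
scene (0.6715, -0.163, 0.082) [313. 249.] dark frac 0.9530201342281879
side (0.6715, -0.163, 0.082) [284. 168.] dark frac 0.738255033557047
scene (0.6225, 0.1725, 0.125) [376. 179.] dark frac 0.9731543624161074
side (0.6225, 0.1725, 0.125) [281. 228.] dark frac 1.0
scene (0.62, 0.351, 0.125) [410. 153.] dark frac 0.7181208053691275
side (0.62, 0.351, 0.125) [272. 272.] dark frac 1.0
[0.62173345 0.15890601 0.22544568] [3.13967591 0.00545218 2.65811585] [-0.71003875 -1.57543084  1.28066816] 0.07013854120812393
```

Emit:
apply_moves --delta_pos '[[0,0.035,-0.05],[0,0.035,-0.13],[0,0.035,-0.2],[0,0.035,-0.26],[0,0.035,-0.3],[0,0.035,-0.32],[0,0.035,-0.336],[0,0.035,-0.336]]' --dr '[[0,0,0],[0,0,0],[0,0,0],[0,0,0],[0,0,0],[0,0,0],[0,0,0],[0,0,0]]' --jaw '[0.76,0.76,0.76,0.76,0.76,0.76,0.76,0.76]'

```text
time: 26.52
tool_pos: [0.6224, 0.1659, 0.0905]
tool_rot: [-3.141, 0.006, 2.651]
contact_force: [-0.3, 0.1, -0.0]
opening: 0.0698
grip_force: 0.0
```

Emit:
apply_moves --delta_pos '[[0,0,0],[0,0,0],[0,0,0],[0,0,0],[0,0,0],[0,0,0]]' --dr '[[0,0,0],[0,0,0],[0,0,0],[0,0,0],[0,0,0],[0,0,0]]' --jaw '[0.55,0.55,0.55,0.55,0.55,0.55]'

```text
time: 27.02
tool_pos: [0.6235, 0.1666, 0.0927]
tool_rot: [3.14, 0.009, 2.651]
contact_force: [0.6, 0.8, 5.6]
opening: 0.0579
grip_force: 20.0
```

Emit:
apply_moves --delta_pos '[[0,0,0.03],[0,0,0.08],[0,0,0.15],[0,0,0.23],[0,0,0.3],[0,0,0.3]]' --dr '[[0,0,0],[0,0,0],[0,0,0],[0,0,0],[0,0,0],[0,0,0]]' --jaw '[0.55,0.55,0.55,0.55,0.55,0.55]'

```text
time: 27.52
tool_pos: [0.6248, 0.1667, 0.2184]
tool_rot: [3.136, 0.015, 2.651]
contact_force: [0.3, -0.4, -1.1]
opening: 0.0574
grip_force: 20.0
```

Emit:
apply_moves --delta_pos '[[-0.02,-0.07,0],[-0.04,-0.16,0],[-0.06,-0.25,0],[-0.09,-0.35,0],[-0.12,-0.45,0],[-0.15,-0.55,0],[-0.18,-0.65,0],[-0.18,-0.72,0]]' --dr '[[0,0,-0.1],[0,0,-0.2],[0,0,-0.3],[0,0,-0.4],[0,0,-0.5],[0,0,-0.6],[0,0,-0.6],[0,0,-0.6]]' --jaw '[0.55,0.55,0.55,0.55,0.55,0.55,0.55,0.55]'

```text
time: 28.18
tool_pos: [0.5477, -0.1244, 0.2109]
tool_rot: [-3.139, 0.004, 2.349]
contact_force: [1.6, 0.1, -1.9]
opening: 0.0575
grip_force: 20.0
```

Emit:
apply_moves --delta_pos '[[0,-0.05,0],[0,-0.09,0],[0,-0.09,0],[0,-0.09,0]]' --dr '[[0,0,0],[0,0,0],[0,0,0],[0,0,0]]' --jaw '[0.55,0.55,0.55,0.55]'

```text
time: 28.52
tool_pos: [0.5499, -0.158, 0.2107]
tool_rot: [-3.141, 0.005, 2.349]
contact_force: [-0.6, 0.1, -1.5]
opening: 0.0575
grip_force: 20.0
```

Emit:
apply_moves --delta_pos '[[0.002,-0.005,-0.08],[0.002,-0.005,-0.17],[0.002,-0.005,-0.25],[0.002,-0.005,-0.31],[0.002,-0.005,-0.35],[0.002,-0.005,-0.37],[0.002,-0.005,-0.38],[0.002,-0.005,-0.38]]' --dr '[[0,0,0],[0,0,0],[0,0,0],[0,0,0],[0,0,0],[0,0,0],[0,0,0],[0,0,0]]' --jaw '[0.55,0.55,0.55,0.55,0.55,0.55,0.55,0.55]'

```text
time: 29.18
tool_pos: [0.5513, -0.1588, 0.059]
tool_rot: [-3.141, 0.006, 2.352]
contact_force: [-0.1, 0.1, -1.4]
opening: 0.058
grip_force: 20.0
```

Emit:
apply_moves --delta_pos '[[0,0,-0.003],[0,0,-0.007],[0,0,-0.011],[0,0,-0.015],[0,0,-0.018],[0,0,-0.02],[0,0,-0.02]]' --dr '[[0,0,0],[0,0,0],[0,0,0],[0,0,0],[0,0,0],[0,0,0],[0,0,0]]' --jaw '[0.55,0.55,0.55,0.55,0.55,0.55,0.55]'

```text
time: 29.77
tool_pos: [0.5513, -0.1596, 0.0512]
tool_rot: [-3.141, 0.006, 2.351]
contact_force: [0.9, 0.3, -0.5]
opening: 0.0574
grip_force: 20.0
```

Emit:
apply_moves --delta_pos '[[0,0,-0.0025],[0,0,-0.005],[0,0,-0.005]]' --dr '[[0,0,0],[0,0,0],[0,0,0]]' --jaw '[0.55,0.55,0.55]'

```text
time: 30.02
tool_pos: [0.5515, -0.1597, 0.0496]
tool_rot: [-3.142, 0.007, 2.351]
contact_force: [-1.0, 0.8, 1.9]
opening: 0.0574
grip_force: 20.0
```

Emit:
apply_moves --delta_pos '[[0,0,0],[0,0,0],[0,0,0],[0,0,0.05],[0,0,0.12],[0,0,0.22],[0,0,0.32],[0,0,0.45]]' --dr '[[0,0,0],[0,0,0],[0,0,0],[0,0,0],[0,0,0],[0,0,0],[0,0,0],[0,0,0]]' --jaw '[0.76,0.76,0.76,0.76,0.76,0.76,0.76,0.76]'

```text
time: 30.68
tool_pos: [0.5509, -0.1594, 0.2204]
tool_rot: [-3.141, 0.006, 2.351]
contact_force: [0.9, 0.1, -0.2]
opening: 0.0698
grip_force: 0.0
```

Emit:
apply_moves --delta_pos '[[0,0.1,0.03],[0,0.2,0.03],[0,0.3,0.03],[0,0.4,0.03],[0,0.5,0.03],[0,0.6,0.03],[0,0.7,0.03],[0,0.75,0.03]]' --dr '[[0,0,0.1],[0,0,0.2],[0,0,0.3],[0,0,0.4],[0,0,0.5],[0,0,0.6],[0,0,0.6],[0,0,0.6]]' --jaw '[0.76,0.76,0.76,0.76,0.76,0.76,0.76,0.76]'

```text
time: 31.35
tool_pos: [0.5507, 0.1446, 0.231]
tool_rot: [3.14, 0.006, 2.654]
contact_force: [0.1, -0.5, 0.9]
opening: 0.0702
grip_force: 0.0
```

Emit:
apply_moves --delta_pos '[[0.02,0.1,0],[0.05,0.2,0],[0.1,0.3,0],[0.14,0.4,0],[0.17,0.5,0],[0.17,0.52,0],[0.17,0.52,0],[0.17,0.52,0]]' --dr '[[0,0,0],[0,0,0],[0,0,0],[0,0,0],[0,0,0],[0,0,0],[0,0,0],[0,0,0]]' --jaw '[0.76,0.76,0.76,0.76,0.76,0.76,0.76,0.76]'

```text
time: 32.02
tool_pos: [0.619, 0.3488, 0.2299]
tool_rot: [-3.14, 0.006, 2.653]
contact_force: [0.1, -0.6, -1.5]
opening: 0.0698
grip_force: 0.0
```

```bash
python3 jars.py "[(.6715,-.163,.082),(.5515,-.16,.082),(.62,.351,.125)]"; python3 -c "
from h import *
s=telemetry.observe();print(s['tool_pos'],s['tool_rot'],s['contact_force'],s['opening'])
snap('side','s7.png',(200,100,400,325),2.6)"
```

```text
scene (0.6715, -0.163, 0.082) [313. 249.] dark frac 0.959731543624161
side (0.6715, -0.163, 0.082) [284. 168.] dark frac 0.5436241610738255
scene (0.5515, -0.16, 0.082) [292. 224.] dark frac 0.3422818791946309
side (0.5515, -0.16, 0.082) [315. 171.] dark frac 0.40939597315436244
scene (0.62, 0.351, 0.125) [410. 153.] dark frac 0.9530201342281879
side (0.62, 0.351, 0.125) [272. 272.] dark frac 1.0
[0.61936541 0.3471578  0.2310546 ] [-3.14081793  0.00665576  2.65034928] [ 0.17918609 -0.02303688  0.48734926] 0.06980507667501097
```

View pics/s7.png

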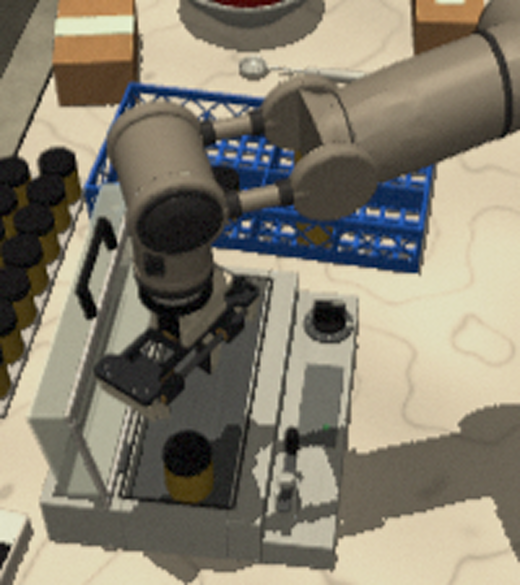

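Jar 3 is still at (188,447) in the side view, alone in the chamber. Descending on it.

Emit:
apply_moves --delta_pos '[[0.002,0.009,-0.06],[0.002,0.009,-0.14],[0.002,0.009,-0.21],[0.002,0.009,-0.27],[0.002,0.009,-0.31],[0.002,0.009,-0.335],[0.002,0.009,-0.35],[0.002,0.009,-0.35]]' --dr '[[0,0,0],[0,0,0],[0,0,0],[0,0,0],[0,0,0],[0,0,0],[0,0,0],[0,0,0]]' --jaw '[0.76,0.76,0.76,0.76,0.76,0.76,0.76,0.76]'

```text
time: 32.83
tool_pos: [0.6201, 0.351, 0.0905]
tool_rot: [-3.141, 0.006, 2.65]
contact_force: [-0.3, 0.0, 0.7]
opening: 0.0699
grip_force: 0.0
```

Emit:
apply_moves --delta_pos '[[0,0,0],[0,0,0],[0,0,0],[0,0,0],[0,0,0],[0,0,0]]' --dr '[[0,0,0],[0,0,0],[0,0,0],[0,0,0],[0,0,0],[0,0,0]]' --jaw '[0.55,0.55,0.55,0.55,0.55,0.55]'

```text
time: 33.33
tool_pos: [0.6209, 0.3521, 0.0927]
tool_rot: [3.14, 0.008, 2.651]
contact_force: [0.2, -0.9, 5.9]
opening: 0.0576
grip_force: 20.0
```

Emit:
apply_moves --delta_pos '[[0,0,0.03],[0,0,0.08],[0,0,0.15],[0,0,0.23],[0,0,0.31],[0,0,0.31]]' --dr '[[0,0,0],[0,0,0],[0,0,0],[0,0,0],[0,0,0],[0,0,0]]' --jaw '[0.55,0.55,0.55,0.55,0.55,0.55]'

```text
time: 33.83
tool_pos: [0.6224, 0.3533, 0.2238]
tool_rot: [3.132, 0.014, 2.651]
contact_force: [0.6, 0.3, -0.5]
opening: 0.0576
grip_force: 20.0
```

Emit:
apply_moves --delta_pos '[[-0.03,-0.07,0],[-0.06,-0.16,0],[-0.09,-0.25,0],[-0.12,-0.34,0],[-0.15,-0.43,0],[-0.18,-0.52,0],[-0.21,-0.61,0],[-0.24,-0.7,0]]' --dr '[[0,0,0],[0,0,0],[0,0,0],[0,0,0],[0,0,0],[0,0,0],[0,0,0],[0,0,0]]' --jaw '[0.55,0.55,0.55,0.55,0.55,0.55,0.55,0.55]'

```text
time: 34.5
tool_pos: [0.523, 0.0707, 0.215]
tool_rot: [-3.141, 0.006, 2.652]
contact_force: [0.6, -0.8, -1.5]
opening: 0.0574
grip_force: 20.0
```

Emit:
apply_moves --delta_pos '[[-0.04,-0.09,0],[-0.08,-0.18,0],[-0.12,-0.27,0],[-0.16,-0.36,0],[-0.2,-0.45,0],[-0.24,-0.53,0],[-0.24,-0.57,0],[-0.24,-0.57,0]]' --dr '[[0,0,-0.1],[0,0,-0.2],[0,0,-0.3],[0,0,-0.4],[0,0,-0.5],[0,0,-0.6],[0,0,-0.6],[0,0,-0.6]]' --jaw '[0.55,0.55,0.55,0.55,0.55,0.55,0.55,0.55]'

```text
time: 35.17
tool_pos: [0.4275, -0.159, 0.2153]
tool_rot: [-3.141, 0.008, 2.347]
contact_force: [0.2, 0.4, -2.0]
opening: 0.0577
grip_force: 20.0
```

```bash
python3 -c "
from h import *
s=telemetry.observe();print(s['tool_pos'],s['tool_rot'],s['contact_force'],s['opening'])
snap('scene','c8.png',(190,150,400,350),2.8)"
```

```text
[ 0.4274846  -0.15898003  0.21526978] [-3.14097411  0.00769601  2.34704628] [ 0.20592572  0.42229582 -2.00381625] 0.057734489233427694
```

View pics/c8.png

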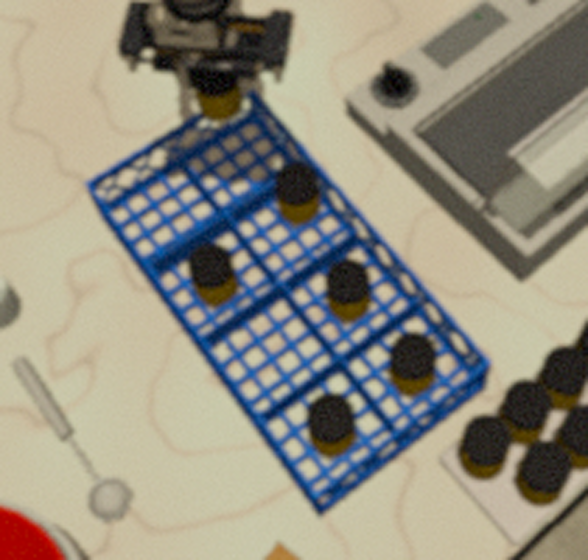

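The two placed jars stand upright in their compartments at (348,285) and (297,185), and the near compartment below the held jar is empty. Lowering jar 3.

Emit:
apply_moves --delta_pos '[[0.007,0.005,-0.08],[0.007,0.005,-0.17],[0.007,0.005,-0.25],[0.007,0.005,-0.31],[0.007,0.005,-0.35],[0.007,0.005,-0.375],[0.007,0.005,-0.39],[0.007,0.005,-0.39]]' --dr '[[0,0,0],[0,0,0],[0,0,0],[0,0,0],[0,0,0],[0,0,0],[0,0,0],[0,0,0]]' --jaw '[0.55,0.55,0.55,0.55,0.55,0.55,0.55,0.55]'

```text
time: 35.88
tool_pos: [0.4306, -0.1527, 0.058]
tool_rot: [-3.141, 0.004, 2.353]
contact_force: [-0.9, 0.4, -1.6]
opening: 0.058
grip_force: 20.0
```

Emit:
apply_moves --delta_pos '[[0,0,-0.004],[0,0,-0.008],[0,0,-0.012],[0,0,-0.016],[0,0,-0.019],[0,0,-0.021],[0,0,-0.021]]' --dr '[[0,0,0],[0,0,0],[0,0,0],[0,0,0],[0,0,0],[0,0,0],[0,0,0]]' --jaw '[0.55,0.55,0.55,0.55,0.55,0.55,0.55]'

```text
time: 36.47
tool_pos: [0.4309, -0.1541, 0.0505]
tool_rot: [-3.141, 0.006, 2.351]
contact_force: [-0.3, -0.1, -1.7]
opening: 0.0577
grip_force: 20.0
```

Emit:
apply_moves --delta_pos '[[0,0,-0.0025],[0,0,-0.005],[0,0,-0.005]]' --dr '[[0,0,0],[0,0,0],[0,0,0]]' --jaw '[0.55,0.55,0.55]'

```text
time: 36.72
tool_pos: [0.4311, -0.1542, 0.0496]
tool_rot: [-3.142, 0.007, 2.351]
contact_force: [-3.5, 1.2, 12.0]
opening: 0.0578
grip_force: 20.0
```

Emit:
apply_moves --delta_pos '[[0,0,0],[0,0,0],[0,0,0],[0,0,0.05],[0,0,0.12],[0,0,0.22],[0,0,0.32],[0,0,0.45]]' --dr '[[0,0,0],[0,0,0],[0,0,0],[0,0,0],[0,0,0],[0,0,0],[0,0,0],[0,0,0]]' --jaw '[0.76,0.76,0.76,0.76,0.76,0.76,0.76,0.76]'

```text
time: 37.38
tool_pos: [0.4304, -0.1537, 0.2196]
tool_rot: [-3.141, 0.005, 2.351]
contact_force: [0.9, -1.2, -0.5]
opening: 0.0698
grip_force: 0.0
```

Emit:
apply_moves --delta_pos '[[0.02,0.1,0.1],[0.04,0.2,0.2],[0.06,0.3,0.2],[0.08,0.4,0.2],[0.1,0.5,0.2],[0.13,0.6,0.2],[0.16,0.7,0.2],[0.16,0.75,0.2]]' --dr '[[0,0,-0.2],[0,0,-0.4],[0,0,-0.6],[0,0,-0.8],[0,0,-0.9],[0,0,-0.9],[0,0,-0.9],[0,0,-0.9]]' --jaw '[0.35,0.35,0.35,0.35,0.35,0.35,0.35,0.35]'

```text
time: 38.05
tool_pos: [0.4949, 0.1444, 0.2982]
tool_rot: [3.141, 0.007, 1.901]
contact_force: [0.6, 0.6, -0.0]
opening: 0.0322
grip_force: 0.0
```

Emit:
apply_moves --delta_pos '[[0,0.1,0.03],[0,0.18,0.05],[0,0.18,0.05],[0,0.18,0.05],[0,0.18,0.05],[0,0.18,0.05]]' --dr '[[0,0,-0.2],[0,0,-0.4],[0,0,-0.62],[0,0,-0.62],[0,0,-0.62],[0,0,-0.62]]' --jaw '[0.35,0.35,0.35,0.35,0.35,0.35]'

```text
time: 38.55
tool_pos: [0.4943, 0.2136, 0.3178]
tool_rot: [-3.141, 0.007, 1.593]
contact_force: [0.1, -1.4, -0.2]
opening: 0.0325
grip_force: 0.0
```

```bash
python3 - <<'E'
from h import *
s=telemetry.observe();print(s['time'],s['tool_pos'],s['tool_rot'],s['opening'])
S=cam("side");im=eyes.read_camera("side")
for q in [(.752,.217,.295),(.752,.167,.295),(.752,.267,.295)]: print(proj(S,q),(proj(S,q)-[200,100])*2.6)
E
python3 jars.py "[(.6715,-.163,.082),(.5515,-.16,.082),(.431,-.154,.082)]"
```

```text
38.55 [0.4943185  0.21362141 0.3177516 ] [-3.14050544  0.00697246  1.5933936 ] 0.032505454364438156
[233.79033868 197.4298496 ] [ 87.85488056 253.31760895]
[237.769025   185.81908702] [ 98.19946501 223.12962625]
[229.61363419 209.61847672] [ 76.9954489  285.00803948]
scene (0.6715, -0.163, 0.082) [313. 249.] dark frac 0.9530201342281879
side (0.6715, -0.163, 0.082) [284. 168.] dark frac 0.8859060402684564
scene (0.5515, -0.16, 0.082) [292. 224.] dark frac 0.33557046979865773
side (0.5515, -0.16, 0.082) [315. 171.] dark frac 0.33557046979865773
scene (0.431, -0.154, 0.082) [273. 201.] dark frac 0.9261744966442953
side (0.431, -0.154, 0.082) [347. 175.] dark frac 0.9865771812080537
```

```bash
python3 - <<'E'
from h import *
print(ray(cam("scene"),(190+297/2.8,150+179/2.8),.082))
snap("side","s9.png",(225,120,385,215),4.6)
E
```

```text
[ 0.52809953 -0.1245976   0.082     ]
```

View pics/s9.png

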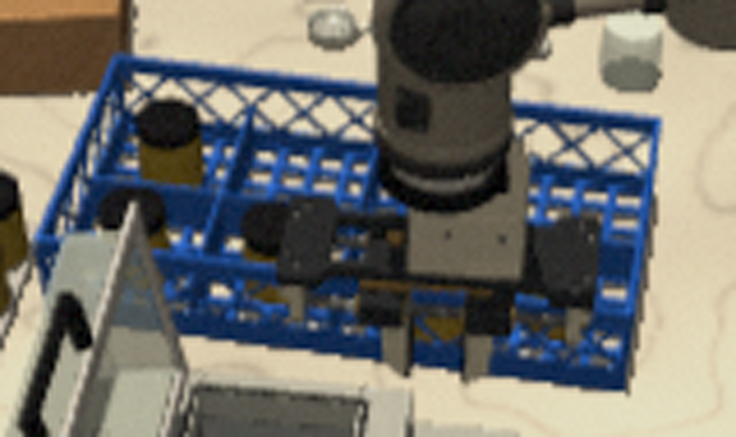

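That was one picture more than allowed (15 instead of 14), so I won't view any more and will check by code from here. Jar 2 seems to have shifted about 4 cm from where I put it; checking numerically whether it's still upright and inside its compartment.

```bash
cat > up.py <<'E'
from h import *
from scipy.optimize import minimize
import sys
def model(c,x,y,z,a,b,shape=(1600,2560)):
    Rt=R.from_rotvec([a,b,0]).as_matrix(); t=np.linspace(0,2*np.pi,40); P=[]
    for h in(.03,.07): P+= [Rt@[.029*np.cos(k),.029*np.sin(k),h]+[x,y,z] for k in t]
    px=np.array([proj(c,q) for q in P]); m=np.zeros(shape,np.uint8)
    for pts in(px,): cv2.fillConvexPoly(m,cv2.convexHull((pts*4).astype(np.int32)),255)
    return m>0
def capm(c,x,y,z,a,b): 
    Rt=R.from_rotvec([a,b,0]).as_matrix(); return proj(c,Rt@[0,0,.065]+[x,y,z]),proj(c,Rt@[0,0,.04]+[x,y,z])
n=sys.argv[2] if len(sys.argv)>2 else "scene"
im=eyes.read_camera(n).astype(int); c=cam(n)
dark=(im.max(2)<75)&(im[:,:,2]<im[:,:,0]+15); must=(im[:,:,0]>im[:,:,2]+35)&(im[:,:,0]<170)&(im[:,:,2]<90)
M=(dark|must).astype(np.uint8)
for x,y in eval(sys.argv[1]):
    u=proj(c,(x,y,.05)); w=np.zeros_like(M); cv2.circle(w,tuple(int(round(v)) for v in u),16,1,-1)
    big=cv2.resize(M*w*255,(2560,1600),interpolation=cv2.INTER_LINEAR)>127
    def f(p): m=model(c,p[0],p[1],.012,p[2],p[3]); return -((m&big).sum()/((m|big).sum()+1))
    best=minimize(lambda q:f((q[0],q[1],0,0)),[x,y],method="Nelder-Mead",options=dict(initial_simplex=[[x,y],[x+.008,y],[x,y+.008]],xatol=2e-4,fatol=1e-4))
    q=best.x; b2=minimize(f,[*q,0,0],method="Nelder-Mead",options=dict(initial_simplex=[[*q,0,0],[q[0]+.006,q[1],0,0],[q[0],q[1]+.006,0,0],[*q,.15,0],[*q,0,.15]],maxiter=150))
    d=w.astype(bool)
    cc=[np.argwhere(k&d).mean(0)[::-1].round(1).tolist() for k in(dark,must)]
    print((x,y),"upright",q.round(4),round(-best.fun,3),"tilted",b2.x.round(3),round(-b2.fun,3),"cap,body px",cc,(dark&d).sum(),(must&d).sum())
E
python3 up.py "[(.6715,-.163),(.528,-.125),(.431,-.154),(.547,-.276),(.79,-.285)]"
```

```text
(0.6715, -0.163) upright [ 0.6819 -0.1669] 0.84 tilted [ 0.68  -0.165  0.034  0.042] 0.848 cap,body px [[313.7, 251.1], [314.5, 259.8]] 196 76
(0.528, -0.125) upright [ 0.5372 -0.1309] 0.878 tilted [ 0.537 -0.129  0.008  0.002] 0.882 cap,body px [[296.0, 216.5], [296.4, 224.5]] 192 81
(0.431, -0.154) upright [ 0.4425 -0.1568] 0.847 tilted [ 0.442 -0.157  0.     0.   ] 0.847 cap,body px [[273.8, 203.2], [275.5, 211.4]] 172 87
(0.547, -0.276) upright [ 0.5571 -0.2799] 0.854 tilted [ 0.556 -0.28   0.001  0.02 ] 0.854 cap,body px [[265.1, 245.4], [267.5, 253.9]] 209 74
(0.79, -0.285) upright [ 0.7963 -0.2885] 0.835 tilted [ 0.796 -0.288  0.007  0.024] 0.841 cap,body px [[307.7, 299.7], [308.6, 308.7]] 238 59
```

Emit:
apply_moves --delta_pos '[[0.05,0,0.05],[0.12,0.003,0.085],[0.2,0.005,0.085],[0.28,0.006,0.085],[0.36,0.007,0.085],[0.45,0.008,0.085],[0.556,0.009,0.085],[0.556,0.009,0.085]]' --dr '[[0,-0.2,0],[0,-0.4,0],[0,-0.6,0],[0,-0.8,0],[0,-1,0],[0,-1,0],[0,-1,0],[0,-1,0]]' --jaw '[0.35,0.35,0.35,0.35,0.35,0.35,0.35,0.35]' --force 25

```text
time: 39.47
tool_pos: [0.7216, 0.2164, 0.3476]
tool_rot: [2.645, 0.017, 1.584]
contact_force: [-1.6, -0.8, -1.2]
opening: 0.0322
grip_force: 0.0
```

Emit:
apply_moves --delta_pos '[[0,0,0],[0,0,0]]' --dr '[[0,0,0],[0,0,0]]' --jaw '[0.35,0.35]'

```text
time: 39.63
tool_pos: [0.7167, 0.2175, 0.3515]
tool_rot: [2.643, 0.016, 1.585]
contact_force: [-0.1, 0.5, 1.1]
opening: 0.0321
grip_force: 0.0
```

Emit:
apply_moves --delta_pos '[[0.024,0,-0.042],[0.048,0,-0.085],[0.072,0,-0.128],[0.096,0,-0.17],[0.096,0,-0.17],[0.096,0,-0.17]]' --dr '[[0,0,0],[0,0,0],[0,0,0],[0,0,0],[0,0,0],[0,0,0]]' --jaw '[0.35,0.35,0.35,0.35,0.35,0.35]'

```text
time: 40.13
tool_pos: [0.7542, 0.218, 0.2844]
tool_rot: [2.643, 0.016, 1.586]
contact_force: [0.8, 1.4, 1.0]
opening: 0.0322
grip_force: 0.0
```

Emit:
apply_moves --delta_pos '[[0,0,0],[0,0,0],[0,0,0],[0,0,0],[0,0,0],[0,0,0]]' --dr '[[0,0,0],[0,0,0],[0,0,0],[0,0,0],[0,0,0],[0,0,0]]' --jaw '[0.08,0.08,0.08,0.08,0.08,0.08]'

```text
time: 40.63
tool_pos: [0.7554, 0.2183, 0.2855]
tool_rot: [2.64, 0.015, 1.586]
contact_force: [-0.7, 0.8, 2.7]
opening: 0.0111
grip_force: 25.0
```

```bash
cat >> arc.py <<'E'
print("----")
ths=np.linspace(1.735,0,33); al=lambda t:.2+.3*t/1.735
for k in(0,8,16,24):
    p0=pos(ths[k],al(ths[k])); d=[pos(t,al(t))-p0 for t in ths[k+1:k+9]]
    print([[float(round(x/.4,3)),float(round(.025*x/.4,3)),float(round(z/.4,3))] for x,z in d],(p0).round(4), round(-(al(ths[k+8])-al(ths[k]))/.5,3))
E
python3 arc.py | sed '1,/----/d'
```

```text
[[-0.029, -0.001, 0.005], [-0.058, -0.001, 0.009], [-0.087, -0.002, 0.011], [-0.117, -0.003, 0.011], [-0.146, -0.004, 0.01], [-0.176, -0.004, 0.008], [-0.205, -0.005, 0.003], [-0.234, -0.006, -0.003]] [0.7552 0.284 ] 0.15
[[-0.029, -0.001, -0.007], [-0.057, -0.001, -0.016], [-0.084, -0.002, -0.027], [-0.111, -0.003, -0.038], [-0.138, -0.003, -0.052], [-0.163, -0.004, -0.066], [-0.188, -0.005, -0.082], [-0.212, -0.005, -0.1]] [0.6618 0.283 ] 0.15
[[-0.023, -0.001, -0.019], [-0.045, -0.001, -0.038], [-0.066, -0.002, -0.059], [-0.085, -0.002, -0.081], [-0.104, -0.003, -0.104], [-0.121, -0.003, -0.128], [-0.137, -0.003, -0.153], [-0.151, -0.004, -0.178]] [0.5771 0.2432] 0.15
[[-0.013, -0.0, -0.026], [-0.025, -0.001, -0.053], [-0.035, -0.001, -0.081], [-0.043, -0.001, -0.109], [-0.051, -0.001, -0.137], [-0.056, -0.001, -0.166], [-0.06, -0.002, -0.195], [-0.063, -0.002, -0.224]] [0.5167 0.1719] 0.15
```

Emit:
apply_moves --delta_pos '[[-0.029,-0.001,0.005],[-0.058,-0.001,0.009],[-0.087,-0.002,0.011],[-0.117,-0.003,0.011],[-0.146,-0.004,0.01],[-0.176,-0.004,0.008],[-0.205,-0.005,0.003],[-0.234,-0.006,-0.003]]' --dr '[[0,0.02,0],[0,0.04,0],[0,0.06,0],[0,0.08,0],[0,0.1,0],[0,0.12,0],[0,0.14,0],[0,0.15,0]]' --jaw '[0.08,0.08,0.08,0.08,0.08,0.08,0.08,0.08]'

```text
time: 41.3
tool_pos: [0.6637, 0.2165, 0.2869]
tool_rot: [2.707, 0.012, 1.587]
contact_force: [3.8, 2.6, 5.5]
opening: 0.0111
grip_force: 25.0
```

Emit:
apply_moves --delta_pos '[[-0.029,-0.001,-0.007],[-0.057,-0.001,-0.016],[-0.084,-0.002,-0.027],[-0.111,-0.003,-0.038],[-0.138,-0.003,-0.052],[-0.163,-0.004,-0.066],[-0.188,-0.005,-0.082],[-0.212,-0.005,-0.1]]' --dr '[[0,0.02,0],[0,0.04,0],[0,0.06,0],[0,0.08,0],[0,0.1,0],[0,0.12,0],[0,0.14,0],[0,0.15,0]]' --jaw '[0.08,0.08,0.08,0.08,0.08,0.08,0.08,0.08]'

```text
time: 41.97
tool_pos: [0.578, 0.2147, 0.245]
tool_rot: [2.786, 0.011, 1.588]
contact_force: [1.6, 3.6, 4.5]
opening: 0.0115
grip_force: 25.0
```

Emit:
apply_moves --delta_pos '[[-0.023,-0.001,-0.019],[-0.045,-0.001,-0.038],[-0.066,-0.002,-0.059],[-0.085,-0.002,-0.081],[-0.104,-0.003,-0.104],[-0.121,-0.003,-0.128],[-0.137,-0.003,-0.153],[-0.151,-0.004,-0.178]]' --dr '[[0,0.02,0],[0,0.04,0],[0,0.06,0],[0,0.08,0],[0,0.1,0],[0,0.12,0],[0,0.14,0],[0,0.15,0]]' --jaw '[0.08,0.08,0.08,0.08,0.08,0.08,0.08,0.08]'

```text
time: 42.63
tool_pos: [0.5166, 0.2129, 0.1717]
tool_rot: [2.865, 0.01, 1.589]
contact_force: [1.6, 7.9, 1.3]
opening: 0.0112
grip_force: 25.0
```

Emit:
apply_moves --delta_pos '[[-0.013,0,-0.026],[-0.025,-0.001,-0.053],[-0.035,-0.001,-0.081],[-0.043,-0.001,-0.109],[-0.051,-0.001,-0.137],[-0.056,-0.001,-0.166],[-0.06,-0.002,-0.195],[-0.062,-0.002,-0.215]]' --dr '[[0,0.02,0],[0,0.04,0],[0,0.06,0],[0,0.08,0],[0,0.1,0],[0,0.12,0],[0,0.14,0],[0,0.15,0]]' --jaw '[0.08,0.08,0.08,0.08,0.08,0.08,0.08,0.08]'

```text
time: 43.3
tool_pos: [0.4921, 0.212, 0.0851]
tool_rot: [2.941, 0.009, 1.59]
contact_force: [2.0, 5.6, 1.5]
opening: 0.0115
grip_force: 25.0
```

Emit:
apply_moves --delta_pos '[[0,0,-0.003],[0,0,-0.006],[0,0,-0.01],[0,0,-0.014],[0,0,-0.014],[0,0,-0.014]]' --dr '[[0,0,0],[0,0,0],[0,0,0],[0,0,0],[0,0,0],[0,0,0]]' --jaw '[0.08,0.08,0.08,0.08,0.08,0.08]'

```text
time: 43.8
tool_pos: [0.4922, 0.2119, 0.0824]
tool_rot: [2.939, 0.009, 1.59]
contact_force: [-7.0, 3.8, 22.5]
opening: 0.0111
grip_force: 25.0
```

Emit:
apply_moves --delta_pos '[[0,0,-0.005],[0,0,-0.005],[0,0,-0.005]]' --dr '[[0,0,0],[0,0,0],[0,0,0]]' --jaw '[0.08,0.08,0.08]'

```text
time: 44.05
tool_pos: [0.4925, 0.2118, 0.081]
tool_rot: [2.938, 0.009, 1.59]
contact_force: [-8.0, 2.4, 27.6]
opening: 0.0111
grip_force: 25.0
```

Emit:
apply_moves --delta_pos '[[0,0,0.008],[0,0,0.008],[0,0,0.008],[0,0,0.008],[-0.01,0,0.06],[-0.02,0,0.14],[-0.03,0,0.22],[-0.03,0,0.3]]' --dr '[[0,0,0],[0,0,0],[0,0,0],[0,0,0],[0,0,0],[0,0,0],[0,0,0],[0,0.2,0]]' --jaw '[0.08,0.35,0.35,0.35,0.35,0.35,0.35,0.35]'

```text
time: 44.72
tool_pos: [0.4756, 0.2105, 0.1936]
tool_rot: [3.034, 0.011, 1.591]
contact_force: [1.5, 0.4, -1.0]
opening: 0.0319
grip_force: 0.0
```

Emit:
apply_moves --delta_pos '[[0.02,0.1,0],[0.055,0.2,0],[0.055,0.263,0],[0.055,0.263,0],[0.055,0.263,0],[0.055,0.263,0]]' --dr '[[0,0.2,0],[0,0.2,0],[0,0.2,0],[0,0.2,0],[0,0.2,0],[0,0.2,0]]' --jaw '[0.4,0.4,0.4,0.4,0.4,0.4]' --force 15

```text
time: 45.22
tool_pos: [0.5013, 0.3154, 0.1925]
tool_rot: [3.13, 0.009, 1.591]
contact_force: [-0.2, -0.3, 0.6]
opening: 0.0371
grip_force: 0.0
```

```bash
python3 - <<'E'
from h import *
from fit import W,p
s=telemetry.observe();print(s['time'],s['tool_pos'],s['tool_rot'],s['opening'])
# lid handle check: dark pixel fraction along the expected bar (shut) and at +5 mm
for n in("scene","side"):
    c=cam(n); im=eyes.read_camera(n).max(2)
    for z in(.095,.105,.115):
        v=[im[tuple(np.round(proj(c,W(p,(-.13,y,z)))[::-1]).astype(int))] for y in np.linspace(-.045,.045,15)]; print(n,z,np.mean(v))
    u=proj(c,(.5024,.317,.125)).round().astype(int); print("latch grip",im[u[1]-1:u[1]+2,u[0]-1:u[0]+2].tolist())
E
```

```text
45.2167 [0.50126101 0.31535287 0.192504  ] [3.13035605 0.00942906 1.5905815 ] 0.03709931128944713
scene 0.095 35.93333333333333
scene 0.105 66.66666666666667
scene 0.115 117.6
latch grip [[71, 43, 28], [66, 30, 18], [66, 27, 20]]
side 0.095 46.6
side 0.105 50.13333333333333
side 0.115 56.53333333333333
latch grip [[6, 7, 16], [10, 14, 15], [8, 17, 9]]
```

Emit:
apply_moves --delta_pos '[[0.003,0.004,-0.06],[0.003,0.004,-0.12],[0.003,0.004,-0.16],[0.003,0.004,-0.19],[0.003,0.004,-0.203],[0.003,0.004,-0.203]]' --dr '[[0,0.02,0],[0,0.02,0],[0,0.02,0],[0,0.02,0],[0,0.02,0],[0,0.02,0]]' --jaw '[0.4,0.4,0.4,0.4,0.4,0.4]'

```text
time: 45.82
tool_pos: [0.5026, 0.3166, 0.1114]
tool_rot: [3.14, 0.009, 1.589]
contact_force: [-0.4, -0.6, 1.3]
opening: 0.0365
grip_force: 0.0
```

Emit:
apply_moves --delta_pos '[[0,0,0],[0,0,0],[0,0,0],[0,0,0],[0,0,0]]' --dr '[[0,0,0],[0,0,0],[0,0,0],[0,0,0],[0,0,0]]' --jaw '[0.12,0.12,0.12,0.12,0.12]'

```text
time: 46.23
tool_pos: [0.5024, 0.3179, 0.1132]
tool_rot: [3.139, 0.007, 1.591]
contact_force: [-4.5, 0.0, 5.1]
opening: 0.0156
grip_force: 15.0
```

Emit:
apply_moves --delta_pos '[[-0.014,0.001,0],[-0.028,0.003,0],[-0.041,0.008,0],[-0.054,0.0125,0],[-0.054,0.0125,0]]' --dr '[[0,0,-0.25],[0,0,-0.5],[0,0,-0.75],[0,0,-1],[0,0,-1]]' --jaw '[0.12,0.12,0.12,0.12,0.12]'

```text
time: 46.65
tool_pos: [0.4811, 0.3229, 0.1132]
tool_rot: [3.138, 0.007, 1.086]
contact_force: [-3.5, -2.3, 5.3]
opening: 0.0152
grip_force: 15.0
```

Emit:
apply_moves --delta_pos '[[-0.012,0.008,0],[-0.023,0.016,0],[-0.033,0.026,0],[-0.042,0.037,0],[-0.042,0.037,0]]' --dr '[[0,0,-0.25],[0,0,-0.5],[0,0,-0.75],[0,0,-1],[0,0,-1]]' --jaw '[0.12,0.12,0.12,0.12,0.12]'

```text
time: 47.07
tool_pos: [0.4641, 0.3376, 0.1132]
tool_rot: [3.138, 0.008, 0.589]
contact_force: [-4.2, -2.9, 6.9]
opening: 0.0154
grip_force: 15.0
```

Emit:
apply_moves --delta_pos '[[-0.008,0.014,0],[-0.014,0.029,0],[-0.017,0.044,0],[-0.019,0.06,0],[-0.019,0.065,0],[-0.019,0.07,0],[-0.019,0.07,0]]' --dr '[[0,0,-0.25],[0,0,-0.5],[0,0,-0.75],[0,0,-1],[0,0,-1],[0,0,-1],[0,0,-1]]' --jaw '[0.12,0.12,0.12,0.12,0.12,0.12,0.12]'

```text
time: 47.65
tool_pos: [0.4561, 0.3631, 0.1129]
tool_rot: [3.133, 0.011, 0.095]
contact_force: [-6.3, -11.9, 10.5]
opening: 0.0156
grip_force: 15.0
```

Emit:
apply_moves --delta_pos '[[0,0,0],[0,0,0],[0,0,0],[0,0,0.06],[0,0,0.14],[0,0,0.24],[0,0,0.34],[0,0,0.4]]' --dr '[[0,0,0],[0,0,0],[0,0,0],[0,0,0],[0,0,0],[0,0,0],[0,0,0],[0,0,0]]' --jaw '[0.4,0.4,0.4,0.4,0.4,0.4,0.4,0.4]'

```text
time: 48.32
tool_pos: [0.4581, 0.3666, 0.277]
tool_rot: [3.141, 0.002, 0.093]
contact_force: [0.0, 0.8, 0.7]
opening: 0.0368
grip_force: 0.0
```

Emit:
apply_moves --delta_pos '[[-0.02,-0.08,0.05],[-0.02,-0.16,0.1],[-0.02,-0.24,0.1],[-0.02,-0.32,0.1],[-0.02,-0.38,0.1],[-0.02,-0.38,0.1],[-0.02,-0.38,0.1]]' --dr '[[0,0,0],[0,0,0],[0,0,0],[0,0,0],[0,0,0],[0,0,0],[0,0,0]]' --jaw '[0.4,0.4,0.4,0.4,0.4,0.4,0.4]'

```text
time: 48.9
tool_pos: [0.4495, 0.2131, 0.3127]
tool_rot: [3.139, 0.006, 0.09]
contact_force: [-1.3, 0.1, -0.3]
opening: 0.037
grip_force: 0.0
```

```bash
python3 - <<'E'
from h import *
from fit import W,p
s=telemetry.observe();print(s['time'],s['tool_pos'],s['tool_rot'])
c=cam("wrist"); im=eyes.read_camera("wrist").astype(int); g=im.max(2)
# knob: bright pixels of white line near knob top
k=W(p,(-.138,-.14,.094)); u=proj(c,k); 
def blob(mask,u,r):
    yy,xx=np.nonzero(mask); m=np.hypot(xx-u[0],yy-u[1])<r; return np.c_[xx[m],yy[m]].mean(0) if m.any() else None
lb=blob(im.min(2)>130,proj(c,W(p,(-.149,-.14,.094))),6); print("knob line",None if lb is None else ray(c,lb,.094)-k, u,lb)
# latch grip dark blob
for q,n in(((.4563,.361,.125),"closed"),((.5024,.317,.125),"open")):
    v=proj(c,q); m=blob(g<45,v,12); print(n,v,None if m is None else ray(c,m,.12),(g[int(v[1])-3:int(v[1])+4,int(v[0])-3:int(v[0])+4]<60).mean())
d=blob(g<50,proj(c,W(p,(-.13,0,.095))),5); print("handle",ray(c,d,.095),W(p,(-.13,0,.095)))
E
python3 up.py "[(.6715,-.163),(.528,-.125),(.431,-.154),(.547,-.276)]"
```

```text
48.9 [0.44953887 0.21307178 0.31271111] [3.13880662 0.00640362 0.08964579]
knob line [-1.14628010e-02  9.82762683e-04  2.77555756e-17] [430.63130637 152.65560942] [428.06666667 161.4       ]
closed [194.09537255 158.70385732] [0.45554499 0.36311179 0.12      ] 1.0
open [231.49078622 122.18344776] None 0.0
handle [0.48918704 0.21125864 0.095     ] [0.48959743 0.2114378  0.095     ]
(0.6715, -0.163) upright [ 0.6813 -0.1663] 0.844 tilted [ 0.681 -0.166  0.003 -0.001] 0.846 cap,body px [[313.7, 251.2], [314.6, 259.8]] 202 76
(0.528, -0.125) upright [ 0.5367 -0.1304] 0.871 tilted [ 0.537 -0.13   0.001  0.001] 0.872 cap,body px [[295.9, 216.5], [296.4, 224.7]] 192 78
(0.431, -0.154) upright [ 0.4424 -0.1575] 0.843 tilted [ 0.443 -0.157  0.024 -0.008] 0.845 cap,body px [[273.9, 203.6], [275.4, 211.5]] 180 84
(0.547, -0.276) upright [ 0.5569 -0.2801] 0.856 tilted [ 0.557 -0.28   0.     0.   ] 0.856 cap,body px [[265.1, 245.5], [267.8, 253.9]] 213 73
```

```bash
python3 - <<'E'
from h import *
from fit import W,p
c=cam("wrist"); A=[]
ims=np.mean([eyes.read_camera("wrist").astype(float) for _ in range(4)],0).min(2)
# rectify knob top plane z=.094, 0.25 mm/px, sealer axes
n=161; X=np.array([[proj(c,W(p,(-.138+(i-80)*2.5e-4,-.14+(j-80)*2.5e-4,.094))) for j in range(n)] for i in range(n)],np.float32)
r=cv2.remap(ims.astype(np.float32),X[:,:,0],X[:,:,1],cv2.INTER_CUBIC)
w=np.clip(r-90,0,None); i,j=np.mgrid[:n,:n]; w[(np.hypot(i-80,j-80)>76)|(abs(j-80)>22)]=0
w[i<8]=0
print(w.max()); P=np.c_[i.ravel()-80,j.ravel()-80]*.25; W_=w.ravel(); m=(P*W_[:,None]).sum(0)/W_.sum(); C=np.cov(P.T,aweights=W_); e,v=np.linalg.eigh(C); print("centroid mm",m,"std",np.sqrt(e),"axis",v[:,1],np.degrees(np.arctan2(v[1,1],v[0,1])))
d=np.clip(60-r,0,None); d[np.hypot(i-80,j-80)>84]=0
E
```

```text
78.974655
centroid mm [-11.77114573   1.20179015] std [0.68709853 3.82366005] axis [-1.0000000e+00  6.2341373e-06] 179.99964281024398
```

```bash
python3 -c "
from cell import job; print(job.hand_in())"
```

```text
the job is handed in; nothing more can be done
None
```

I handed the job in at about 49 s: timer at zero, all three jars upright in free rack compartments, lid shut and latch home. One jar had shifted about 4 cm inside its compartment, and I viewed 15 pictures, one over the limit of 14.

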